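# Roll down a panel's edge strip and clip on the hold-down collars

## Robot

A 7-joint arm with a two-finger parallel gripper is mounted at the origin on the work surface. World frame = base frame: x ahead of the robot, y to its left, z up, the work surface at z = 0. Lengths are in m, angles in rad, forces in N, time in s.
With the tool pointing down it reaches from about 0.425 to 1.025 m from the base axis. Payload 3.6 kg.
Tool frame: the origin (TCP) lies on the centre line of the jaws, within the pads' length; the fingertips stand 11 mm ahead of it and the grasp point (between the pads) lies 8 mm behind it (robot.tip_extent is the distance from the TCP to the fingertips, in m); z points along the fingers, y is the direction in which the jaws open and shut (so a half turn about z gives the same grasp; the last joint's range is limited). The gripper opens to 85 mm and grips with 20 to 120 N. Pads are 22 mm wide; open, the fingers measure 114 mm over their backs; the gripper's body (76 mm by 85 mm) begins 54 mm behind the grasp point. The pads swing forward as they close: fully open they stand 13 mm farther back than shut.
Start: joints at [-1.226, 0.591, 0.048, 1.609, -0.033, 0.943, -0.034], TCP at [0.307, 0.657, 0.242] pointing down, gripper open.
Joint ranges: [-2.69, 2.69], [-0.47, 2.24], [-1.27, 1.36], [0.19, 2.51], [-1.53, 4.68], [0.08, 2.07], [-3.09, 3.09]. Speed limits (rad/s): [2.57, 2.57, 3.14, 3.14, 3.14, 3.14, 3.14].

## Interface

Orientations are given as [roll, pitch, yaw] about the fixed x, y, z axes, in that order (R = Rz(yaw) Ry(pitch) Rx(roll)).
In Python, from station import readout, optics, robot gives the robot as it stands.
- The arm moves only by the tool play_rows, never from a script. Its argument "deltas" is a list of rows, each an object of numbers: "dx", "dy", "dz": the shift along the tool's x, y, z in m; "rx", "ry", "rz": the turn, a rotation vector about the tool's x, y, z in degrees. In form: [{"dx": .., "dy": .., "dz": .., "rx": .., "ry": .., "rz": ..}, ...]. A call has 1 to 12 rows; each row is the pose to reach, as a shift and turn from the pose commanded when the call began, along the tool's axes at that moment; what a row does not reach only later rows make up. A row lasts 1/10 s, in which the tool goes at most 50 mm and 8.59 degrees, less where a joint would pass 70% of its speed; a pose out of reach is approached as far as the arm can. A call with a gripper value outside its range is refused whole. "fingers" is the finger opening in m, from 0 to 0.0854, set as the call begins (left out, the last holds). The fingers move at their own pace and stop on an object; the grip force is fixed at half the most. Time passes only in rows, so rows that repeat a pose let the fingers close. It gives the time, the measured TCP pose, the force and the opening at its end, in the units of the state.
- readout.observe(): the state, without advancing time (a new reading comes with each control period).
- optics.grab_frame(name): name is "scene" or "top"; returns the picture (480x640x3 uint8, red, green, blue); there is no depth.
- optics.calibration(name): a dict with "fx", "fy", "cx", "cy" (pixels), "D" ([k1, k2, p1, p2, k3] as OpenCV has them; the pictures are not rectified), "extrinsics" (4x4, takes a point from camera to world coordinates). Camera axes: x right, y up, looking along -z (the intrinsics and any distortion apply to the point x, -y, -z); pixel columns grow to the right and rows downward; lengths in m; the calibration is good to about 2 mm. A picture is of the moment at which its call begins. calibration takes no time and is no camera call.
- robot.finish_job(): hands the job in, once; it reports no verdict.
The state is a dict: "t": time; "qpos": joint angles; "qvel": joint speeds; "effort": joint torques, N m; "tcp_pos": TCP position; "orientation": TCP orientation; "force": force on the tool from outside, world axes, zero at the start; "wrist_torque": the same for the moment, N m; "finger_gap": finger opening in m.
Only numpy, scipy, OpenCV 4.12 (cv2) and the standard library are available. Lean on these libraries where they do the work, as an engineer would, in place of code of your own. Each camera call takes 0.05 s, during which the arm holds its last target. There are 200 camera calls.

## Task

The carved panel in the gluing jig has a new edge strip that still stands proud: take the hand roller from its rest, roll the strip down firmly along its whole length until it lies flush with the panel, and stand the roller back in its rest. With the strip flat, slide every hold-down collar that lies on the felt mat onto a post of its own on the jig (any free post), flange down, past the sprung balls until it clicks and is fully home; do not press the strip with the gripper or with a collar while it is still proud, and leave the other things on the bench where they are.

Things in the scene. Friction and masses are not known exactly. Their poses are not given: they have to be found in the camera images.
- strip: Dark wooden edge strip, 16 mm wide (x), 256 mm long (y), of eight 32 mm pieces, seg1 at -y to seg8 at +y, in a fixed gluing jig. Proud up to 3.5 mm; a piece goes down under about 8 N (20 N does no harm) and stays. Pale panel on its -x side, fence with posts on its +x side; panel, fence and seated strip top are level 38 mm over the bench. Origin: middle of the strip, 6 mm below that level; z up.
- seg1 (a joint): How far piece 1 of the strip (its middle at y = -112 mm of the strip) is pressed down, m: 0 = 3.5 mm proud, 0.0035 = flush. Stays where pressed.
- seg2 (a joint): How far piece 2 of the strip (its middle at y = -80 mm of the strip) is pressed down, m: 0 = 3.5 mm proud, 0.0035 = flush. Stays where pressed.
- seg3 (a joint): How far piece 3 of the strip (its middle at y = -48 mm of the strip) is pressed down, m: 0 = 3.5 mm proud, 0.0035 = flush. Stays where pressed.
- seg4 (a joint): How far piece 4 of the strip (its middle at y = -16 mm of the strip) is pressed down, m: 0 = 3.5 mm proud, 0.0035 = flush. Stays where pressed.
- seg5 (a joint): How far piece 5 of the strip (its middle at y = 16 mm of the strip) is pressed down, m: 0 = 3.5 mm proud, 0.0035 = flush. Stays where pressed.
- seg6 (a joint): How far piece 6 of the strip (its middle at y = 48 mm of the strip) is pressed down, m: 0 = 3.5 mm proud, 0.0035 = flush. Stays where pressed.
- seg7 (a joint): How far piece 7 of the strip (its middle at y = 80 mm of the strip) is pressed down, m: 0 = 3.5 mm proud, 0.0035 = flush. Stays where pressed.
- seg8 (a joint): How far piece 8 of the strip (its middle at y = 112 mm of the strip) is pressed down, m: 0 = 3.5 mm proud, 0.0035 = flush. Stays where pressed.
- post1 (a point): Foot of hold-down post 1 (y = -96 mm of the strip) on its axis, level with the fence top, where a collar's underside comes home; axes as the strip's. Rod, 12 mm diameter, 56 mm tall, its last 8 mm tapered to 6 mm. Two opposed 8 mm sprung balls stick out 2.8 mm along +y and -y, centred 37.5 mm up: they resist with 5 to 15 N, then spring out above the collar. Strip centre is at x = -26 mm.
- post2 (a point): Foot of hold-down post 2 (y = -32 mm of the strip), like post1: on its axis, level with the fence top, rod 56 mm tall with sprung balls. Posts stand 64 mm apart.
- post3 (a point): Foot of hold-down post 3 (y = 32 mm of the strip), like post1: on its axis, level with the fence top, rod 56 mm tall with sprung balls. Posts stand 64 mm apart.
- post4 (a point): Foot of hold-down post 4 (y = 96 mm of the strip), like post1: on its axis, level with the fence top, rod 56 mm tall with sprung balls. Posts stand 64 mm apart.
- collar1: Loose aluminium hold-down collar, 0.13 to 0.21 kg: barrel 32 mm diameter, 34 mm high over all, flange 56 mm diameter and 6 mm thick at its lower end, through bore 14.8 mm (21 mm at the mouth). Starts flange down on a 3 mm grey felt mat; two to four are there. Origin: centre of the flange's underside; z up the bore. Home on a post, the flange lies on the fence and overlaps the strip by 10 mm.
- collar2: Loose aluminium hold-down collar, 0.13 to 0.21 kg: barrel 32 mm diameter, 34 mm high over all, flange 56 mm diameter and 6 mm thick at its lower end, through bore 14.8 mm (21 mm at the mouth). Starts flange down on a 3 mm grey felt mat; two to four are there. Origin: centre of the flange's underside; z up the bore. Home on a post, the flange lies on the fence and overlaps the strip by 10 mm.
- collar3: Loose aluminium hold-down collar, 0.13 to 0.21 kg: barrel 32 mm diameter, 34 mm high over all, flange 56 mm diameter and 6 mm thick at its lower end, through bore 14.8 mm (21 mm at the mouth). Starts flange down on a 3 mm grey felt mat; two to four are there. Origin: centre of the flange's underside; z up the bore. Home on a post, the flange lies on the fence and overlaps the strip by 10 mm.
- collar4: Loose aluminium hold-down collar, 0.13 to 0.21 kg: barrel 32 mm diameter, 34 mm high over all, flange 56 mm diameter and 6 mm thick at its lower end, through bore 14.8 mm (21 mm at the mouth). Starts flange down on a 3 mm grey felt mat; two to four are there. Origin: centre of the flange's underside; z up the bore. Home on a post, the flange lies on the fence and overlaps the strip by 10 mm.
- roller: Loose hand roller, 0.28 kg, 126 mm tall: rubber wheel 40 mm diameter, 18 mm wide between steel cheeks (26 mm over all in y), crown plate 64 (x) x 26 (y) x 10 mm with its underside 46 mm up, wooden handle 24 (x) x 28 (y) mm from 62 to 126 mm up. Origin: lowest point of the wheel; x rolling direction, y axle, z up the handle. Half-turn symmetric. Hangs upright in its rest.
- roller_wheel (a joint): Turning of the roller's wheel on its axle, rad; runs freely; 1 rad rolls 20 mm.
- rest_seat (a point): Where the roller's origin is when home in its wooden rest: on the pocket's axis, 14 mm over the bench; x, y as the roller's (either way round). The rest is fixed: a block 72 (x) x 58 (y) x 60 mm high with a pocket 48 (x) x 34 (y) mm open at the top, into which the wheel drops until the crown plate lies on the rims at the x ends.
- glue: Bystander: yellow glue bottle, 52 mm diameter, 150 mm tall, loose. Origin: centre of its underside.
- jar: Bystander: amber jar with a black lid, 66 mm diameter, 70 mm tall, loose. Origin: centre of its underside.
- sample: Bystander: loose carved sample board 100 x 200 x 18 mm, lying flat beyond the jig. Origin: centre of its underside.
- knife: Bystander: carving knife with a wooden handle, 130 mm long, 16 mm high, lying between the robot and the jig. Origin: near its middle, underside.
Mind the look-alikes: they are no part of the job. Leave any turquoise look-alike of the collar3 alone.

How it is judged:
By the outcome, as a careful person would: the job done as asked, in the order asked, and still so for the second after the job is handed in, with the robot touching nothing.
Of collar1, collar2, collar3, collar4 only 2 to 4 are there at a start; the rules pass over those that are not, and their reading is None.
At some moment in a run one of collar1, collar2, collar3, collar4 may be knocked a few centimetres aside while the robot is not near it.
It also fails if it takes over 210 s, if anything falls off the work surface, if the arm or the gripper's body presses on something with over 40 N, if the wrist force passes 120 N, or if a joint passes its speed limit or range.

## Working session

There is one attempt and no reset: what is moved stays moved. The work goes in short steps, Python scripts to look and compute and a tool call to move; the robot and the scene stay as the last step left them, time stands still between calls to the robot, and variables do not carry over. Pictures are saved under pics/ and viewed, about 12 in all and at most 16, crops included, and the job is handed in when it is done.

Besides the shell and the picture viewer there is one more tool, called after "Call:" by a JSON object that holds its "fn" and its "kwargs", one argument or row to a line. play_rows: Moves the arm, as the interface text tells. Its arguments: {"type":"object","properties":{"deltas":{"type":"array","items":{"type":"object","properties":{"dx":{"type":"number"},"dy":{"type":"number"},"dz":{"type":"number"},"rx":{"type":"number"},"ry":{"type":"number"},"rz":{"type":"number"}}}},"fingers":{"type":"number"}},"required":["deltas"]}

```bash
mkdir -p pics; ls
python3 - <<'E'
from station import readout, optics, robot
import cv2
s=readout.observe();print(s)
for n in("scene","top"):
    c=optics.calibration(n);print(n,c)
    cv2.imwrite(f"pics/{n}0.png",optics.grab_frame(n)[:,:,::-1])
E
```

```text
pics
{'t': 0.0, 'qpos': array([-1.22650699,  0.59210889,  0.04827235,  1.6098273 , -0.03330077,
        0.94272247, -0.03368217]), 'qvel': array([ 7.47739435e-05,  9.41415143e-04, -2.27605299e-03,  1.10386484e-03,
        8.84769573e-04,  8.33101718e-04, -4.84840453e-04]), 'effort': array([ 3.75553191e-04, -5.48685801e+01,  1.54712576e+00, -1.98119473e+01,
        9.50927002e-03,  8.96494661e-03, -3.85924412e-07]), 'tcp_pos': array([0.3069887 , 0.6559029 , 0.24114573]), 'orientation': array([-3.13933351e+00,  1.10698228e-04,  2.70392405e+00]), 'force': array([ 0.61624392, -0.75890392,  0.0552722 ]), 'wrist_torque': array([0.00567264, 0.03065263, 0.00569556]), 'finger_gap': 0.08523071004457927}
scene {'fx': 434.4855083267407, 'fy': 434.4855083267407, 'cx': 317.82408047292375, 'cy': 239.01459999678607, 'D': array([-0.04161,  0.     ,  0.     ,  0.     ,  0.     ]), 'extrinsics': array([[-0.85098872, -0.35164575,  0.39008137,  0.89942586],
       [ 0.52515569, -0.56205468,  0.63898829,  0.63713145],
       [-0.00545045,  0.74862528,  0.66297096,  0.69795984],
       [ 0.        ,  0.        ,  0.        ,  1.        ]])}
top {'fx': 572.1669883527294, 'fy': 572.1669883527294, 'cx': 315.6187093527635, 'cy': 236.2722106750054, 'D': array([0.00924072, 0.        , 0.        , 0.        , 0.        ]), 'extrinsics': array([[ 2.17500241e-02,  9.96260475e-01, -8.36181974e-02,
         4.27791380e-01],
       [-9.99762784e-01,  2.17695983e-02, -6.77775308e-04,
        -8.67921655e-03],
       [ 1.14509382e-03,  8.36131035e-02,  9.96497636e-01,
         1.37364237e+00],
       [ 0.00000000e+00,  0.00000000e+00,  0.00000000e+00,
         1.00000000e+00]])}
```

View pics/top0.png

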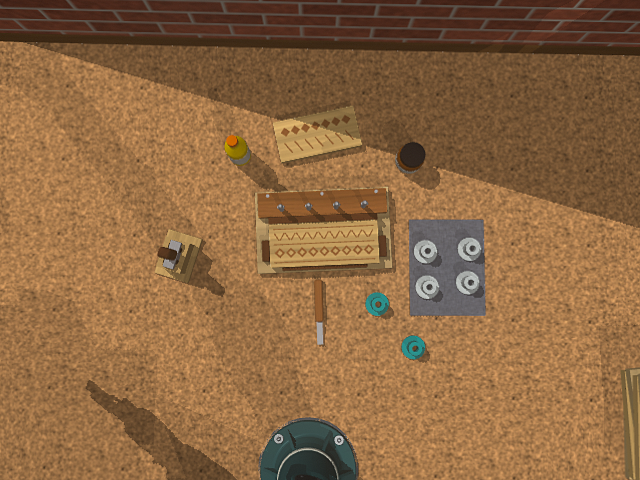

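View pics/scene0.png

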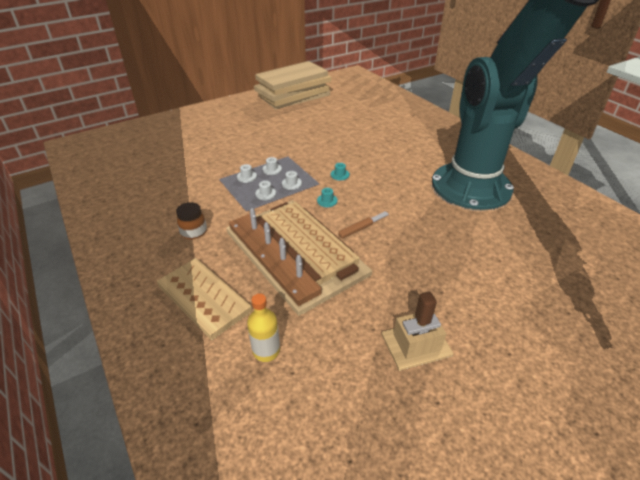

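```bash
cat > h.py <<'E'
import numpy as np, cv2
from station import optics
C={n:optics.calibration(n) for n in("scene","top")}
F=np.diag([1.,-1,-1])
def K(c): return np.array([[c["fx"],0,c["cx"]],[0,c["fy"],c["cy"]],[0,0,1]])
def ray(n,uv):
    c=C[n]; p=cv2.undistortPoints(np.array(uv,float).reshape(-1,1,2),K(c),c["D"]).reshape(-1,2)
    d=np.c_[p,np.ones(len(p))]@F@c["extrinsics"][:3,:3].T
    return c["extrinsics"][:3,3],d
def plane(n,uv,z):
    o,d=ray(n,uv); return o+d*((z-o[2])/d[:,2])[:,None]
def proj(n,P):
    c=C[n];E=c["extrinsics"];q=(np.array(P,float).reshape(-1,3)-E[:3,3])@E[:3,:3]@F
    return cv2.projectPoints(q.reshape(-1,1,3),np.zeros(3),np.zeros(3),K(c),c["D"])[0].reshape(-1,2)
def tri(uv1,uv2):
    o1,d1=ray("scene",uv1);o2,d2=ray("top",uv2);d1=d1[0];d2=d2[0]
    t=np.linalg.lstsq(np.c_[d1,-d2],o2-o1,rcond=None)[0]
    a=o1+t[0]*d1;b=o2+t[1]*d2;return (a+b)/2,np.linalg.norm(a-b)
def crop(src,box,k,out):
    a=src[box[1]:box[3],box[0]:box[2]]
    cv2.imwrite(out,cv2.resize(a,None,fx=k,fy=k,interpolation=cv2.INTER_CUBIC))
E
python3 - <<'E'
from h import *
t=cv2.imread("pics/top0.png");s=cv2.imread("pics/scene0.png")
crop(t,(245,180,490,365),3.2,"pics/c1.png")
a=t[225:290,145:215];b=s[290:370,380:460]
o=np.hstack([cv2.resize(a,(390,362),interpolation=2),cv2.resize(b,(362,362),interpolation=2)]);cv2.imwrite("pics/c2.png",o)
E
```

```text
(no output)
```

View pics/c1.png

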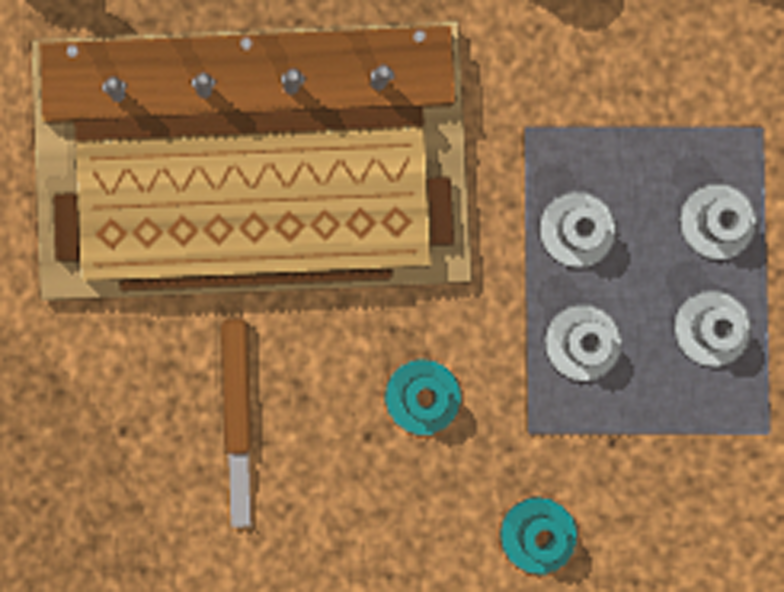

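View pics/c2.png

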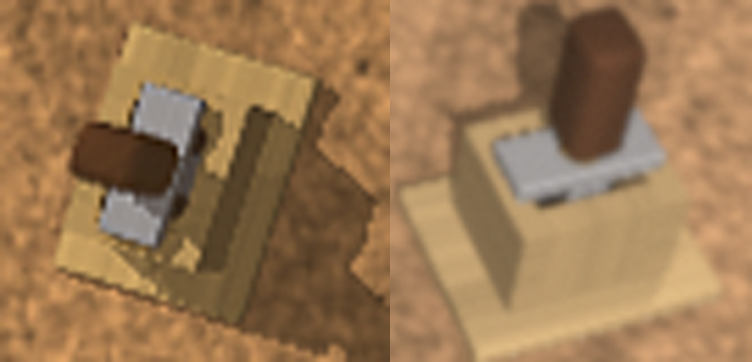

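Run:
```python
from h import *
t=cv2.imread("pics/top0.png");s=cv2.imread("pics/scene0.png")
def grey(im,lo,hi,sm=30):
    h=cv2.cvtColor(im,cv2.COLOR_BGR2HSV);return ((h[...,1]<sm*1.0)&(h[...,2]>lo)&(h[...,2]<=hi)).astype(np.uint8)
up=lambda im,b,k:cv2.resize(im[b[1]:b[3],b[0]:b[2]],None,fx=k,fy=k,interpolation=2)
def comps(im,b,k,lo,hi,sm,amin):
    m=grey(up(im,b,k),lo,hi,sm);n,l,st,ce=cv2.connectedComponentsWithStats(m);r=[]
    for i in range(1,n):
        if st[i,4]>amin*k*k:
            c=cv2.findContours((l==i).astype(np.uint8),0,2)[0];c=max(c,key=cv2.contourArea).reshape(-1,2)
            r.append(((c+.5)/k-.5+np.array(b[:2]),st[i,4]/k/k))
    return r
k=4
print("collars")
for c,a in comps(t,(405,215,490,320),k,130,255,40,100):
    e=cv2.fitEllipse(c.astype(np.float32));(x,y),r=cv2.minEnclosingCircle(c.astype(np.float32))
    print(np.round(e[0],1),np.round(e[1],1),(round(x,1),round(y,1)),round(a),plane("top",[e[0],(x,y)],.009).round(4)[:,:2].tolist())
print("posts top")
for c,a in comps(t,(270,195,375,216),k,80,255,70,8): print(c.mean(0).round(1),c.min(0).round(1),c.max(0).round(1),round(a))
print("posts scene")
for c,a in comps(s,(240,195,315,285),k,90,255,60,8): print(c.mean(0).round(1),c[c[:,1].argmin()].round(1),c.min(0).round(1),c.max(0).round(1),round(a))
print("crown")
for c,a in comps(t,(150,230,205,280),k,110,255,60,25):
    print(cv2.minAreaRect(c.astype(np.float32)),a); 
# panel & jig base outlines
hsv=cv2.cvtColor(t,cv2.COLOR_BGR2HSV)
for p in [(280,252),(300,202),(320,222),(172,252),(165,254),(281,207),(190,235),(250,230)]: print(p,hsv[p[1],p[0]])
print(plane("top",[(245+42/3.2,180+42/3.2),(245+452/3.2,180+26/3.2),(245+455/3.2,180+103/3.2),(245+44/3.2,180+121/3.2)],.038).round(4))
print(plane("top",[(245+72/3.2,180+51/3.2),(245+246/3.2,180+44/3.2),(245+419/3.2,180+36/3.2)],.038).round(4))
```

```text
collars
[469.3 247.9] [20.7 22.1] (468.8, 248.7) 321 [[0.5225, -0.3754], [0.5206, -0.3742]]
[425.6 250.5] [20.8 22. ] (424.9, 251.1) 348 [[0.514, -0.2712], [0.5124, -0.2694]]
[468.  281.7] [21.  22.4] (467.2, 282.0) 346 [[0.4419, -0.3722], [0.441, -0.3703]]
[426.4 286.4] [22.4 23.3] (426.8, 286.5) 352 [[0.4286, -0.2735], [0.4283, -0.2743]]
posts top
[363.4 204.1] [360.6 200.1] [367.4 207.4] 33
[335.7 205.6] [332.6 201.4] [339.6 208.6] 33
[308.4 205.7] [304.6 202.4] [311.6 209.9] 34
[280.9 207.3] [276.6 203.9] [283.9 211.1] 36
posts scene
[262.7 207.5] [239.6 194.6] [239.6 194.6] [288.9 228.6] 538
[267.  231.4] [265.1 221.9] [263.4 221.9] [270.1 243.4] 109
[281.8 245.6] [280.6 237.4] [278.6 237.4] [285.4 259.4] 115
[298.8 264.8] [297.4 254.4] [295.1 254.4] [301.9 276.9] 121
crown
((173.96249389648438, 245.86251831054688), (10.909856796264648, 10.988914489746094), 18.434947967529297) 95.5625
((168.16757202148438, 263.5804138183594), (10.862797737121582, 8.013840675354004), 17.10272979736328) 72.625
(280, 252) [ 19 128 197]
(300, 202) [ 13 168 143]
(320, 222) [ 18 130 135]
(172, 252) [ 14 162  60]
(165, 254) [ 13 161  87]
(281, 207) [14 29 97]
(190, 235) [ 17 134 137]
(250, 230) [ 15 139 181]
[[ 0.6389  0.1299  0.038 ]
 [ 0.6575 -0.1719  0.038 ]
 [ 0.6003 -0.1747  0.038 ]
 [ 0.5804  0.1267  0.038 ]]
[[ 0.6327  0.1076  0.038 ]
 [ 0.6408 -0.0203  0.038 ]
 [ 0.6495 -0.1477  0.038 ]]
```

Run:
```python
from h import *
from scipy.optimize import least_squares as LS
top=np.array([[364,203.8],[336.1,205],[308.1,206.2],[280.2,207.5]])
sc=np.array([[266.8,232.6],[282,248.4],[298.5,265.7]])
yy=np.array([-96,-32,32,96])/1000
def posts(p,z):
    x,y,a=p;return np.c_[x-np.sin(a)*yy,y+np.cos(a)*yy,np.full(4,z)]
f=lambda p:np.r_[(proj("top",posts(p,.066))-top).ravel()]
g=lambda p:np.r_[(proj("scene",posts(p,.066))[1:]-sc).ravel()]
for n,fn in(("top",f),("scene",g),("both",lambda p:np.r_[f(p),g(p)])):
    r=LS(fn,[.62,-.01,.06]);print(n,r.x.round(4),r.fun.round(1).tolist())
p=r.x
P=posts(p,.038);print(P.round(4).tolist());a=p[2]
st=p[:2]-.026*np.array([np.cos(a),np.sin(a)]);print("strip",st)
# crown / handle
t=cv2.imread("pics/top0.png");s=cv2.imread("pics/scene0.png")
b=(150,230,205,280);u=cv2.resize(t[b[1]:b[3],b[0]:b[2]],None,fx=4,fy=4,interpolation=2);h=cv2.cvtColor(u,cv2.COLOR_BGR2HSV)
m=((h[...,1]<60)&(h[...,2]>110)).astype(np.uint8)
n,l,sts,ce=cv2.connectedComponentsWithStats(m);m=np.isin(l,[i for i in range(1,n) if sts[i,4]>400]).astype(np.uint8)
q=cv2.findNonZero(m).reshape(-1,2)/4-.4+np.array(b[:2])
w=plane("top",q,.070)[:,:2];R=cv2.minAreaRect((w*1000).astype(np.float32));print("crown",R)
m2=((h[...,2]<95)&(h[...,1]>130)).astype(np.uint8);n,l,sts,ce=cv2.connectedComponentsWithStats(m2)
i=1+sts[1:,4].argmax();c=cv2.findNonZero((l==i).astype(np.uint8)).reshape(-1,2)/4-.4+np.array(b[:2]);print("handle px",c.min(0),c.max(0),plane("top",[c.mean(0)],.115)[:,:2])
c0=np.array(R[0])/1000
for z in(.07,.14):print(z,proj("top",[[*c0,z]]),proj("scene",[[*c0,z]]))
for im,nm in((t,"top"),(s,"scene")):
    k=4
    bx=(245,180,400,285) if nm=="top" else (220,180,375,310)
    v=cv2.resize(im[bx[1]:bx[3],bx[0]:bx[2]],None,fx=k,fy=k,interpolation=2)
    def d(Q,col):
        for x in proj(nm,Q): cv2.circle(v,tuple(int(round(j)) for j in ((x+.5-np.array(bx[:2]))*k)),2,col,-1)
    d(P,(0,0,255));d(posts(p,.094),(0,255,0))
    Rz=np.array([[np.cos(a),-np.sin(a)],[np.sin(a),np.cos(a)]])
    d([[*(st+Rz@np.array([i*.008,j*.128])),.038] for i in(-1,1) for j in(-1,1)],(255,255,0));cv2.imwrite(f"pics/o_{nm}.png",v)
A=cv2.imread("pics/o_top.png");B=cv2.imread("pics/o_scene.png");w=max(A.shape[1],B.shape[1]);cv2.imwrite("pics/o.png",cv2.resize(np.vstack([A,B]),None,fx=.63*1,fy=.63,interpolation=3))
```

```text
top [ 0.6087 -0.0212  0.0662] [-0.3, -0.0, -0.1, 0.0, 0.1, 0.0, 0.3, -0.0]
scene [ 0.6108 -0.0187  0.0654] [0.0, 0.1, -0.0, 0.0, -0.0, -0.1]
both [ 0.6094 -0.0205  0.0623] [-0.5, -0.2, -0.4, -0.2, -0.1, -0.3, -0.0, -0.5, 0.3, -0.6, 0.1, -0.7, 0.0, -0.8]
[[0.6154, -0.1164, 0.038], [0.6114, -0.0525, 0.038], [0.6074, 0.0114, 0.038], [0.6034, 0.0753, 0.038]]
strip [ 0.5834407  -0.02216506]
crown ((489.5118713378906, 320.1872863769531), (24.997081756591797, 63.6539421081543), 74.18033599853516)
handle px [157.35 246.85] [176.1 259.1] [[0.48908214 0.3188302 ]]
0.07 [[171.25233993 253.9823689 ]] [[421.0923351  321.17030016]]
0.14 [[163.12340534 252.27008608]] [[427.46531436 295.43419678]]
```

View pics/o.png

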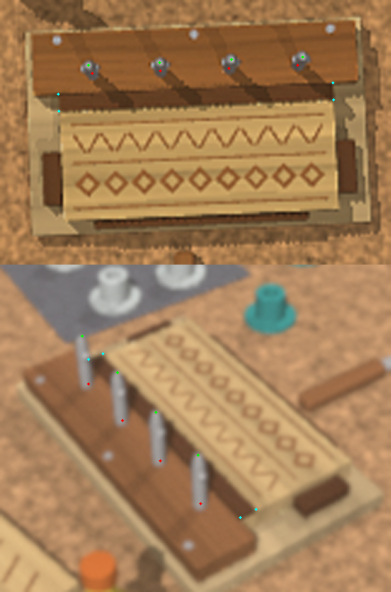

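```bash
cat > go.py <<'E'
import sys,numpy as np
from station import readout
from scipy.spatial.transform import Rotation as R
s=readout.observe();T=R.from_euler("xyz",s["orientation"])
def to(x,y,z,yaw):
    G=R.from_euler("xyz",[np.pi,0,np.radians(yaw)])
    d=T.inv().apply(np.array([x,y,z])-s["tcp_pos"]);r=(T.inv()*G).as_rotvec(degrees=True)
    print("d",d.round(4),"r",r.round(2),"rows",round(max(np.linalg.norm(d)/.05,np.linalg.norm(r)/8.59),1))
print("t",round(s["t"],2),"tcp",s["tcp_pos"].round(4),"rpy",np.degrees(s["orientation"]).round(2),"F",s["force"].round(1),"gap",round(s["finger_gap"],4),"q7",s["qpos"][6].round(2))
a=[float(v) for v in sys.argv[1:]]
for i in range(0,len(a),4): to(*a[i:i+4])
E
python3 go.py .4895 .3202 .241 74.2
```

```text
t 0.1 tcp [0.307  0.656  0.2412] rpy [-1.7988e+02  1.0000e-02  1.5492e+02] F [-0.6 -0.9 -0.5] gap 0.0852 q7 -0.03
d [-0.3076 -0.2268  0.0008] r [-0.09  0.09 80.72] rows 9.4
```

Call:
{"fn": "play_rows", "kwargs": {
  "deltas": [
    {"dx": -0.3076,"dy": -0.2268,"rz": 80.7},
    {"dx": -0.3076,"dy": -0.2268,"rz": 80.7},
    {"dx": -0.3076,"dy": -0.2268,"rz": 80.7},
    {"dx": -0.3076,"dy": -0.2268,"rz": 80.7},
    {"dx": -0.3076,"dy": -0.2268,"rz": 80.7},
    {"dx": -0.3076,"dy": -0.2268,"rz": 80.7},
    {"dx": -0.3076,"dy": -0.2268,"rz": 80.7},
    {"dx": -0.3076,"dy": -0.2268,"rz": 80.7},
    {"dx": -0.3076,"dy": -0.2268,"rz": 80.7},
    {"dx": -0.3076,"dy": -0.2268,"rz": 80.7},
    {"dx": -0.3076,"dy": -0.2268,"rz": 80.7},
    {"dx": -0.3076,"dy": -0.2268,"rz": 80.7}
  ],
  "fingers": 0.06
}}

```text
schema error: expected keys dx, dy, dz, rx, ry, rz
```

```bash
python3 go.py .4895 .3202 .101 74.2
```

```text
t 0.1 tcp [0.307  0.656  0.2412] rpy [-1.7988e+02  1.0000e-02  1.5492e+02] F [-0.6 -0.9 -0.5] gap 0.0852 q7 -0.03
d [-0.3076 -0.2265  0.1408] r [-0.09  0.09 80.72] rows 9.4
```

Call:
{"fn": "play_rows", "kwargs": {
  "deltas": [
    {"dx": -0.3076,"dy": -0.2268,"dz": 0,"rx": 0,"ry": 0,"rz": 80.7},
    {"dx": -0.3076,"dy": -0.2268,"dz": 0,"rx": 0,"ry": 0,"rz": 80.7},
    {"dx": -0.3076,"dy": -0.2268,"dz": 0,"rx": 0,"ry": 0,"rz": 80.7},
    {"dx": -0.3076,"dy": -0.2268,"dz": 0,"rx": 0,"ry": 0,"rz": 80.7},
    {"dx": -0.3076,"dy": -0.2268,"dz": 0,"rx": 0,"ry": 0,"rz": 80.7},
    {"dx": -0.3076,"dy": -0.2268,"dz": 0,"rx": 0,"ry": 0,"rz": 80.7},
    {"dx": -0.3076,"dy": -0.2268,"dz": 0,"rx": 0,"ry": 0,"rz": 80.7},
    {"dx": -0.3076,"dy": -0.2268,"dz": 0,"rx": 0,"ry": 0,"rz": 80.7},
    {"dx": -0.3076,"dy": -0.2268,"dz": 0,"rx": 0,"ry": 0,"rz": 80.7},
    {"dx": -0.3076,"dy": -0.2268,"dz": 0,"rx": 0,"ry": 0,"rz": 80.7},
    {"dx": -0.3076,"dy": -0.2268,"dz": 0,"rx": 0,"ry": 0,"rz": 80.7},
    {"dx": -0.3076,"dy": -0.2268,"dz": 0,"rx": 0,"ry": 0,"rz": 80.7}
  ],
  "fingers": 0.06
}}

```text
t: 1.3
tcp_pos: [0.4894, 0.321, 0.242]
orientation: [-3.141, 0.001, 1.297]
force: [-1.1, 0.4, 0.6]
finger_gap: 0.0598
```

```bash
python3 go.py .4895 .3202 .101 74.2
```

```text
t 1.3 tcp [0.4894 0.321  0.242 ] rpy [-1.7998e+02  3.0000e-02  7.4330e+01] F [-1.1  0.4  0.6] gap 0.0598 q7 -0.66
d [-0.0007  0.0004  0.141 ] r [-0.02  0.03  0.13] rows 2.8
```

Call:
{"fn": "play_rows", "kwargs": {
  "deltas": [
    {"dx": -0.0007,"dy": 0.0004,"dz": 0.04,"rx": 0,"ry": 0,"rz": 0},
    {"dx": -0.0007,"dy": 0.0004,"dz": 0.08,"rx": 0,"ry": 0,"rz": 0},
    {"dx": -0.0007,"dy": 0.0004,"dz": 0.11,"rx": 0,"ry": 0,"rz": 0},
    {"dx": -0.0007,"dy": 0.0004,"dz": 0.13,"rx": 0,"ry": 0,"rz": 0},
    {"dx": -0.0007,"dy": 0.0004,"dz": 0.141,"rx": 0,"ry": 0,"rz": 0},
    {"dx": -0.0007,"dy": 0.0004,"dz": 0.141,"rx": 0,"ry": 0,"rz": 0}
  ]
}}

```text
t: 1.9
tcp_pos: [0.4891, 0.3198, 0.1]
orientation: [-3.14, 0.002, 1.296]
force: [0.7, 0.1, -0.1]
finger_gap: 0.0603
```

Call:
{"fn": "play_rows", "kwargs": {
  "deltas": [
    {"dx": 0,"dy": 0,"dz": 0,"rx": 0,"ry": 0,"rz": 0},
    {"dx": 0,"dy": 0,"dz": 0,"rx": 0,"ry": 0,"rz": 0},
    {"dx": 0,"dy": 0,"dz": 0,"rx": 0,"ry": 0,"rz": 0},
    {"dx": 0,"dy": 0,"dz": 0,"rx": 0,"ry": 0,"rz": 0},
    {"dx": 0,"dy": 0,"dz": 0,"rx": 0,"ry": 0,"rz": 0},
    {"dx": 0,"dy": 0,"dz": 0,"rx": 0,"ry": 0,"rz": 0},
    {"dx": 0,"dy": 0,"dz": 0,"rx": 0,"ry": 0,"rz": 0},
    {"dx": 0,"dy": 0,"dz": 0,"rx": 0,"ry": 0,"rz": 0}
  ],
  "fingers": 0.0
}}

```text
t: 2.7
tcp_pos: [0.4902, 0.3208, 0.1027]
orientation: [3.141, -0.002, 1.296]
force: [-2.7, 1.0, 6.4]
finger_gap: 0.0235
```

```bash
python3 go.py .4895 .3202 .101 74.2
```

```text
t 2.7 tcp [0.4902 0.3208 0.1027] rpy [ 1.7999e+02 -1.1000e-01  7.4240e+01] F [-2.7  1.   6.4] gap 0.0235 q7 -0.55
d [-0.0008 -0.0005  0.0017] r [ 0.01 -0.11  0.04] rows 0.0
```

Call:
{"fn": "play_rows", "kwargs": {
  "deltas": [
    {"dx": 0,"dy": 0,"dz": -0.02,"rx": 0,"ry": 0,"rz": 0},
    {"dx": 0,"dy": 0,"dz": -0.04,"rx": 0,"ry": 0,"rz": 0},
    {"dx": 0,"dy": 0,"dz": -0.07,"rx": 0,"ry": 0,"rz": 0},
    {"dx": 0,"dy": 0,"dz": -0.1,"rx": 0,"ry": 0,"rz": 0},
    {"dx": 0,"dy": 0,"dz": -0.13,"rx": 0,"ry": 0,"rz": 0},
    {"dx": 0,"dy": 0,"dz": -0.14,"rx": 0,"ry": 0,"rz": 0},
    {"dx": 0,"dy": 0,"dz": -0.14,"rx": 0,"ry": 0,"rz": 0},
    {"dx": 0,"dy": 0,"dz": -0.14,"rx": 0,"ry": 0,"rz": 0}
  ]
}}

```text
t: 3.5
tcp_pos: [0.489, 0.3196, 0.2401]
orientation: [-3.14, 0.002, 1.296]
force: [-0.3, -0.3, -3.2]
finger_gap: 0.0233
```

```bash
python3 go.py .4895 .3202 .102 74.2
python3 - <<'E'
import numpy as np
a=.0655;st=np.array([.5837,-.0219])
for y in(.145,.128,-.128):print(y,st+y*np.array([-np.sin(a),np.cos(a)]))
E
python3 go.py .5742 .1228 .24 3.75
```

```text
t 3.5 tcp [0.489  0.3196 0.2401] rpy [-1.7992e+02  9.0000e-02  7.4230e+01] F [-0.3 -0.3 -3.2] gap 0.0233 q7 -0.66
d [0.0009 0.0006 0.1381] r [-0.08  0.09  0.03] rows 2.8
0.145 [0.57420929 0.12278907]
0.128 [0.57532199 0.10582552]
-0.128 [ 0.59207801 -0.14962552]
t 3.5 tcp [0.489  0.3196 0.2401] rpy [-1.7992e+02  9.0000e-02  7.4230e+01] F [-0.3 -0.3 -3.2] gap 0.0233 q7 -0.66
d [-1.663e-01  1.355e-01  1.000e-04] r [-1.000e-02  1.300e-01  7.048e+01] rows 8.2
```

```bash
python3 go.py .5764 .0899 .18 3.75
```

```text
t 3.5 tcp [0.489  0.3196 0.2401] rpy [-1.7992e+02  9.0000e-02  7.4230e+01] F [-0.3 -0.3 -3.2] gap 0.0233 q7 -0.66
d [-0.1972  0.1467  0.0602] r [-1.000e-02  1.300e-01  7.048e+01] rows 8.2
```

Call:
{"fn": "play_rows", "kwargs": {
  "deltas": [
    {"dx": -0.1972,"dy": 0.1467,"dz": 0.06,"rx": 0,"ry": 0.1,"rz": 70.5},
    {"dx": -0.1972,"dy": 0.1467,"dz": 0.06,"rx": 0,"ry": 0.1,"rz": 70.5},
    {"dx": -0.1972,"dy": 0.1467,"dz": 0.06,"rx": 0,"ry": 0.1,"rz": 70.5},
    {"dx": -0.1972,"dy": 0.1467,"dz": 0.06,"rx": 0,"ry": 0.1,"rz": 70.5},
    {"dx": -0.1972,"dy": 0.1467,"dz": 0.06,"rx": 0,"ry": 0.1,"rz": 70.5},
    {"dx": -0.1972,"dy": 0.1467,"dz": 0.06,"rx": 0,"ry": 0.1,"rz": 70.5},
    {"dx": -0.1972,"dy": 0.1467,"dz": 0.06,"rx": 0,"ry": 0.1,"rz": 70.5},
    {"dx": -0.1972,"dy": 0.1467,"dz": 0.06,"rx": 0,"ry": 0.1,"rz": 70.5},
    {"dx": -0.1972,"dy": 0.1467,"dz": 0.06,"rx": 0,"ry": 0.1,"rz": 70.5},
    {"dx": -0.1972,"dy": 0.1467,"dz": 0.06,"rx": 0,"ry": 0.1,"rz": 70.5},
    {"dx": -0.1972,"dy": 0.1467,"dz": 0.06,"rx": 0,"ry": 0.1,"rz": 70.5},
    {"dx": -0.1972,"dy": 0.1467,"dz": 0.06,"rx": 0,"ry": 0.1,"rz": 70.5}
  ]
}}

```text
t: 4.7
tcp_pos: [0.5774, 0.0905, 0.1811]
orientation: [-3.141, -0.001, 0.066]
force: [0.2, 0.5, -2.7]
finger_gap: 0.023
```

```bash
python3 go.py .5764 .0899 .132 3.75; python3 -c "
from h import *
s=optics.grab_frame('scene')[:,:,::-1]
t=optics.grab_frame('top')[:,:,::-1]
cv2.imwrite('pics/s1.png',s);A=cv2.resize(s[130:330,220:400],(540,600),interpolation=2);cv2.imwrite('pics/s1c.png',A)
"
```

```text
t 4.7 tcp [0.5774 0.0905 0.1811] rpy [-1.7994e+02 -6.0000e-02  3.8100e+00] F [ 0.2  0.5 -2.7] gap 0.023 q7 -1.15
d [-0.001   0.0006  0.0491] r [-0.06 -0.06  0.06] rows 1.0
```

View pics/s1c.png

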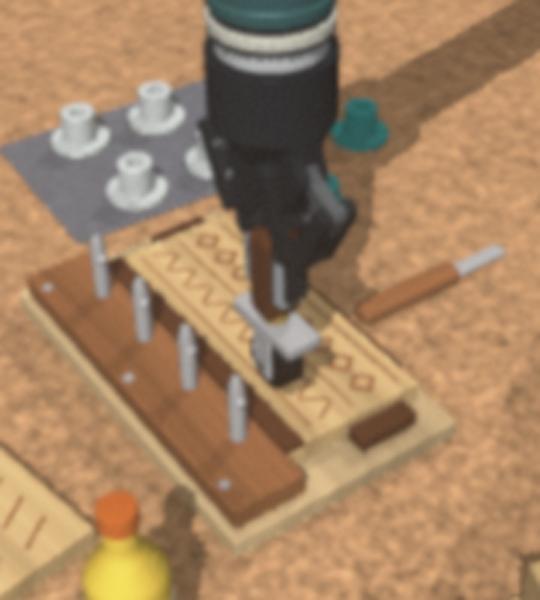

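Call:
{"fn": "play_rows", "kwargs": {
  "deltas": [
    {"dx": -0.001,"dy": 0.0006,"dz": 0.03,"rx": 0,"ry": 0,"rz": 0},
    {"dx": -0.001,"dy": 0.0006,"dz": 0.045,"rx": 0,"ry": 0,"rz": 0},
    {"dx": -0.001,"dy": 0.0006,"dz": 0.05,"rx": 0,"ry": 0,"rz": 0},
    {"dx": -0.001,"dy": 0.0006,"dz": 0.054,"rx": 0,"ry": 0,"rz": 0},
    {"dx": -0.001,"dy": 0.0006,"dz": 0.056,"rx": 0,"ry": 0,"rz": 0},
    {"dx": -0.001,"dy": 0.0006,"dz": 0.056,"rx": 0,"ry": 0,"rz": 0},
    {"dx": -0.001,"dy": 0.0006,"dz": 0.056,"rx": 0,"ry": 0,"rz": 0}
  ]
}}

```text
t: 5.5
tcp_pos: [0.5761, 0.0894, 0.1265]
orientation: [-3.14, -0.0, 0.065]
force: [-3.8, -0.7, 6.0]
finger_gap: 0.0232
```

Call:
{"fn": "play_rows", "kwargs": {
  "deltas": [
    {"dx": 0,"dy": 0,"dz": 0.001,"rx": 0,"ry": 0,"rz": 0},
    {"dx": 0,"dy": 0,"dz": 0.002,"rx": 0,"ry": 0,"rz": 0},
    {"dx": 0,"dy": 0,"dz": 0.003,"rx": 0,"ry": 0,"rz": 0},
    {"dx": 0,"dy": 0,"dz": 0.003,"rx": 0,"ry": 0,"rz": 0}
  ]
}}

```text
t: 5.9
tcp_pos: [0.5764, 0.0891, 0.126]
orientation: [-3.137, -0.001, 0.064]
force: [-7.5, 0.3, 24.6]
finger_gap: 0.0233
```

Call:
{"fn": "play_rows", "kwargs": {
  "deltas": [
    {"dx": 0,"dy": 0.005,"dz": -0.001,"rx": 0,"ry": 0,"rz": 0},
    {"dx": 0,"dy": 0.015,"dz": -0.001,"rx": 0,"ry": 0,"rz": 0},
    {"dx": 0,"dy": 0.025,"dz": -0.001,"rx": 0,"ry": 0,"rz": 0},
    {"dx": 0,"dy": 0.035,"dz": -0.001,"rx": 0,"ry": 0,"rz": 0},
    {"dx": 0,"dy": 0.045,"dz": -0.001,"rx": 0,"ry": 0,"rz": 0},
    {"dx": 0,"dy": 0.055,"dz": -0.001,"rx": 0,"ry": 0,"rz": 0},
    {"dx": 0,"dy": 0.064,"dz": -0.001,"rx": 0,"ry": 0,"rz": 0},
    {"dx": 0,"dy": 0.064,"dz": -0.001,"rx": 0,"ry": 0,"rz": 0}
  ]
}}

```text
t: 6.7
tcp_pos: [0.5812, 0.0232, 0.1263]
orientation: [-3.14, -0.003, 0.062]
force: [-6.5, -0.7, 17.0]
finger_gap: 0.0235
```

```bash
python3 go.py .5774 .0899 .125 3.75
```

```text
t 6.7 tcp [0.5812 0.0232 0.1263] rpy [-1.7993e+02 -1.7000e-01  3.5600e+00] F [-6.5 -0.7 17. ] gap 0.0235 q7 -0.97
d [ 0.0004 -0.0668  0.0014] r [-0.07 -0.17 -0.19] rows 1.3
```

Call:
{"fn": "play_rows", "kwargs": {
  "deltas": [
    {"dx": 0,"dy": 0.01,"dz": 0,"rx": 0,"ry": 0,"rz": 0},
    {"dx": 0,"dy": 0.024,"dz": 0,"rx": 0,"ry": 0,"rz": 0},
    {"dx": 0,"dy": 0.038,"dz": 0,"rx": 0,"ry": 0,"rz": 0},
    {"dx": 0,"dy": 0.052,"dz": 0,"rx": 0,"ry": 0,"rz": 0},
    {"dx": 0,"dy": 0.066,"dz": 0,"rx": 0,"ry": 0,"rz": 0},
    {"dx": 0,"dy": 0.08,"dz": 0,"rx": 0,"ry": 0,"rz": 0},
    {"dx": 0,"dy": 0.095,"dz": 0,"rx": 0,"ry": 0,"rz": 0},
    {"dx": 0,"dy": 0.11,"dz": 0,"rx": 0,"ry": 0,"rz": 0},
    {"dx": 0,"dy": 0.125,"dz": 0,"rx": 0,"ry": 0,"rz": 0},
    {"dx": 0,"dy": 0.14,"dz": 0,"rx": 0,"ry": 0,"rz": 0},
    {"dx": 0,"dy": 0.155,"dz": 0,"rx": 0,"ry": 0,"rz": 0},
    {"dx": 0,"dy": 0.165,"dz": 0,"rx": 0,"ry": 0,"rz": 0}
  ]
}}

```text
t: 7.9
tcp_pos: [0.5926, -0.1416, 0.1263]
orientation: [3.141, -0.005, 0.063]
force: [-4.2, -0.3, 14.5]
finger_gap: 0.0238
```

Call:
{"fn": "play_rows", "kwargs": {
  "deltas": [
    {"dx": 0,"dy": 0.002,"dz": 0,"rx": 0,"ry": 0,"rz": 0},
    {"dx": 0,"dy": 0.002,"dz": 0,"rx": 0,"ry": 0,"rz": 0}
  ]
}}

```text
t: 8.1
tcp_pos: [0.5928, -0.1442, 0.1264]
orientation: [3.14, -0.005, 0.063]
force: [-3.5, -0.7, 14.0]
finger_gap: 0.0231
```

Call:
{"fn": "play_rows", "kwargs": {
  "deltas": [
    {"dx": 0,"dy": -0.015,"dz": 0.0005,"rx": 0,"ry": 0,"rz": 0},
    {"dx": 0,"dy": -0.035,"dz": 0.0005,"rx": 0,"ry": 0,"rz": 0},
    {"dx": 0,"dy": -0.055,"dz": 0.0005,"rx": 0,"ry": 0,"rz": 0},
    {"dx": 0,"dy": -0.075,"dz": 0.0005,"rx": 0,"ry": 0,"rz": 0},
    {"dx": 0,"dy": -0.096,"dz": 0.0005,"rx": 0,"ry": 0,"rz": 0},
    {"dx": 0,"dy": -0.117,"dz": 0.0005,"rx": 0,"ry": 0,"rz": 0},
    {"dx": 0,"dy": -0.138,"dz": 0.0005,"rx": 0,"ry": 0,"rz": 0},
    {"dx": 0,"dy": -0.159,"dz": 0.0005,"rx": 0,"ry": 0,"rz": 0},
    {"dx": 0,"dy": -0.18,"dz": 0.0005,"rx": 0,"ry": 0,"rz": 0},
    {"dx": 0,"dy": -0.201,"dz": 0.0005,"rx": 0,"ry": 0,"rz": 0},
    {"dx": 0,"dy": -0.222,"dz": 0.0005,"rx": 0,"ry": 0,"rz": 0},
    {"dx": 0,"dy": -0.238,"dz": 0.0005,"rx": 0,"ry": 0,"rz": 0}
  ]
}}

```text
t: 9.3
tcp_pos: [0.5781, 0.096, 0.1263]
orientation: [-3.141, -0.006, 0.064]
force: [-3.6, -1.6, 15.6]
finger_gap: 0.0232
```

Call:
{"fn": "play_rows", "kwargs": {
  "deltas": [
    {"dx": 0,"dy": 0,"dz": 0,"rx": 0,"ry": 0,"rz": 0},
    {"dx": 0,"dy": 0,"dz": -0.03,"rx": 0,"ry": 0,"rz": 0},
    {"dx": 0,"dy": 0,"dz": -0.06,"rx": 0,"ry": 0,"rz": 0},
    {"dx": 0,"dy": 0,"dz": -0.09,"rx": 0,"ry": 0,"rz": 0},
    {"dx": 0,"dy": 0,"dz": -0.12,"rx": 0,"ry": 0,"rz": 0},
    {"dx": 0,"dy": 0,"dz": -0.12,"rx": 0,"ry": 0,"rz": 0}
  ]
}}

```text
t: 9.9
tcp_pos: [0.5798, 0.0962, 0.2474]
orientation: [-3.14, -0.012, 0.065]
force: [1.0, -0.2, -2.6]
finger_gap: 0.0235
```

```bash
python3 go.py .4890 .3198 .24 74.2
```

```text
t 9.9 tcp [0.5798 0.0962 0.2474] rpy [-179.9    -0.69    3.7 ] F [ 1.  -0.2 -2.6] gap 0.0235 q7 -1.23
d [-0.0763 -0.229   0.0069] r [  0.33  -0.66 -70.5 ] rows 8.2
```

Call:
{"fn": "play_rows", "kwargs": {
  "deltas": [
    {"dx": -0.0763,"dy": -0.229,"dz": 0.007,"rx": 0.33,"ry": -0.66,"rz": -70.5},
    {"dx": -0.0763,"dy": -0.229,"dz": 0.007,"rx": 0.33,"ry": -0.66,"rz": -70.5},
    {"dx": -0.0763,"dy": -0.229,"dz": 0.007,"rx": 0.33,"ry": -0.66,"rz": -70.5},
    {"dx": -0.0763,"dy": -0.229,"dz": 0.007,"rx": 0.33,"ry": -0.66,"rz": -70.5},
    {"dx": -0.0763,"dy": -0.229,"dz": 0.007,"rx": 0.33,"ry": -0.66,"rz": -70.5},
    {"dx": -0.0763,"dy": -0.229,"dz": 0.007,"rx": 0.33,"ry": -0.66,"rz": -70.5},
    {"dx": -0.0763,"dy": -0.229,"dz": 0.007,"rx": 0.33,"ry": -0.66,"rz": -70.5},
    {"dx": -0.0763,"dy": -0.229,"dz": 0.007,"rx": 0.33,"ry": -0.66,"rz": -70.5},
    {"dx": -0.0763,"dy": -0.229,"dz": 0.007,"rx": 0.33,"ry": -0.66,"rz": -70.5},
    {"dx": -0.0763,"dy": -0.229,"dz": 0.007,"rx": 0.33,"ry": -0.66,"rz": -70.5},
    {"dx": -0.0763,"dy": -0.229,"dz": 0.007,"rx": 0.33,"ry": -0.66,"rz": -70.5},
    {"dx": -0.0763,"dy": -0.229,"dz": 0.007,"rx": 0.33,"ry": -0.66,"rz": -70.5}
  ]
}}

```text
t: 11.1
tcp_pos: [0.4851, 0.3201, 0.2357]
orientation: [-3.132, 0.005, 1.294]
force: [0.3, 0.7, -3.3]
finger_gap: 0.0234
```

```bash
python3 go.py .4893 .3200 .103 74.2; python3 -c "
from h import *
s=optics.grab_frame('scene')[:,:,::-1]
t=optics.grab_frame('top')[:,:,::-1]
cv2.imwrite('pics/s2.png',s);cv2.imwrite('pics/t2.png',t)
A=cv2.resize(s[190:320,220:380],(640,520),interpolation=2);cv2.imwrite('pics/s2c.png',A)
"
```

```text
t 11.1 tcp [0.4851 0.3201 0.2357] rpy [-179.45    0.27   74.13] F [ 0.3  0.7 -3.3] gap 0.0234 q7 -0.64
d [0.0017 0.0054 0.1327] r [-0.55  0.27 -0.07] rows 2.7
```

View pics/s2c.png

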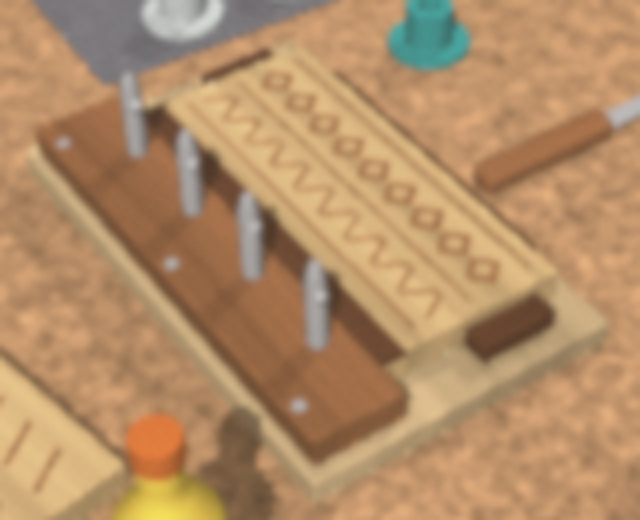

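Call:
{"fn": "play_rows", "kwargs": {
  "deltas": [
    {"dx": 0.0017,"dy": 0.0054,"dz": 0.03,"rx": -0.55,"ry": 0.27,"rz": 0},
    {"dx": 0.0017,"dy": 0.0054,"dz": 0.06,"rx": -0.55,"ry": 0.27,"rz": 0},
    {"dx": 0.0017,"dy": 0.0054,"dz": 0.07,"rx": -0.55,"ry": 0.27,"rz": 0},
    {"dx": 0.0017,"dy": 0.0054,"dz": 0.07,"rx": -0.55,"ry": 0.27,"rz": 0}
  ]
}}

```text
t: 11.6
tcp_pos: [0.4888, 0.3197, 0.1644]
orientation: [-3.139, 0.003, 1.295]
force: [0.1, -0.1, -2.9]
finger_gap: 0.0236
```

```bash
python3 go.py .4893 .3200 .103 74.2
```

```text
t 11.6 tcp [0.4888 0.3197 0.1644] rpy [-1.7986e+02  1.6000e-01  7.4210e+01] F [ 0.1 -0.1 -2.9] gap 0.0236 q7 -0.58
d [0.0006 0.0005 0.0614] r [-0.14  0.16  0.01] rows 1.2
```

Call:
{"fn": "play_rows", "kwargs": {
  "deltas": [
    {"dx": 0.0006,"dy": 0.0005,"dz": 0.015,"rx": 0,"ry": 0,"rz": 0},
    {"dx": 0.0006,"dy": 0.0005,"dz": 0.03,"rx": 0,"ry": 0,"rz": 0},
    {"dx": 0.0006,"dy": 0.0005,"dz": 0.045,"rx": 0,"ry": 0,"rz": 0},
    {"dx": 0.0006,"dy": 0.0005,"dz": 0.055,"rx": 0,"ry": 0,"rz": 0},
    {"dx": 0.0006,"dy": 0.0005,"dz": 0.06,"rx": 0,"ry": 0,"rz": 0},
    {"dx": 0.0006,"dy": 0.0005,"dz": 0.0615,"rx": 0,"ry": 0,"rz": 0},
    {"dx": 0.0006,"dy": 0.0005,"dz": 0.0615,"rx": 0,"ry": 0,"rz": 0}
  ]
}}

```text
t: 12.3
tcp_pos: [0.4908, 0.3207, 0.1043]
orientation: [3.142, -0.0, 1.295]
force: [-0.9, -0.4, -3.0]
finger_gap: 0.0237
```

Call:
{"fn": "play_rows", "kwargs": {
  "deltas": [
    {"dx": 0,"dy": 0,"dz": 0.001,"rx": 0,"ry": 0,"rz": 0},
    {"dx": 0,"dy": 0,"dz": 0.002,"rx": 0,"ry": 0,"rz": 0},
    {"dx": 0,"dy": 0,"dz": 0.002,"rx": 0,"ry": 0,"rz": 0}
  ]
}}

```text
t: 12.6
tcp_pos: [0.491, 0.3209, 0.1027]
orientation: [3.141, -0.001, 1.295]
force: [0.4, 1.2, -1.9]
finger_gap: 0.0237
```

Touching down; release, then lift.

Call:
{"fn": "play_rows", "kwargs": {
  "deltas": [
    {"dx": 0,"dy": 0,"dz": 0.0005,"rx": 0,"ry": 0,"rz": 0},
    {"dx": 0,"dy": 0,"dz": 0.0005,"rx": 0,"ry": 0,"rz": 0},
    {"dx": 0,"dy": 0,"dz": 0.0,"rx": 0,"ry": 0,"rz": 0},
    {"dx": 0,"dy": 0,"dz": 0,"rx": 0,"ry": 0,"rz": 0},
    {"dx": 0,"dy": 0,"dz": 0,"rx": 0,"ry": 0,"rz": 0},
    {"dx": 0,"dy": 0,"dz": -0.02,"rx": 0,"ry": 0,"rz": 0},
    {"dx": 0,"dy": 0,"dz": -0.05,"rx": 0,"ry": 0,"rz": 0},
    {"dx": 0,"dy": 0,"dz": -0.09,"rx": 0,"ry": 0,"rz": 0},
    {"dx": 0,"dy": 0,"dz": -0.13,"rx": 0,"ry": 0,"rz": 0},
    {"dx": 0,"dy": 0,"dz": -0.14,"rx": 0,"ry": 0,"rz": 0},
    {"dx": 0,"dy": 0,"dz": -0.14,"rx": 0,"ry": 0,"rz": 0}
  ],
  "fingers": 0.06
}}

```text
t: 13.7
tcp_pos: [0.4917, 0.3213, 0.2443]
orientation: [3.139, -0.004, 1.295]
force: [0.3, 0.2, -0.4]
finger_gap: 0.0602
```

```bash
python3 -c "
from h import *
s=optics.grab_frame('scene')[:,:,::-1]
t=optics.grab_frame('top')[:,:,::-1]
cv2.imwrite('pics/s3.png',s);cv2.imwrite('pics/t3.png',t)
A=cv2.resize(s[260:380,370:470],(480,576),interpolation=2);cv2.imwrite('pics/s3c.png',A)
# collars again
k=4;b=(380,205,500,330)
u=cv2.resize(t[b[1]:b[3],b[0]:b[2]],None,fx=k,fy=k,interpolation=2);h=cv2.cvtColor(u,cv2.COLOR_BGR2HSV)
m=((h[...,1]<40)&(h[...,2]>130)).astype(np.uint8)
for c in cv2.findContours(m,0,2)[0]:
  if cv2.contourArea(c)>1600:
    q=(c.reshape(-1,2)+.5)/k-.5+np.array(b[:2]);e=cv2.fitEllipse(q.astype(np.float32));print(np.round(e[0],1),np.round(e[1],1),plane('top',[e[0]],.009).round(4))
"
```

```text
[426.6 286.4] [22.9 23.4] [[ 0.4285 -0.2738  0.009 ]]
[467.1 282. ] [23.1 23.3] [[ 0.4411 -0.3699  0.009 ]]
[468.8 248.5] [22.9 23.3] [[ 0.521 -0.374  0.009]]
[442.2 244.5] [22.9 23.1] [[ 0.5291 -0.3107  0.009 ]]
```

View pics/s3c.png

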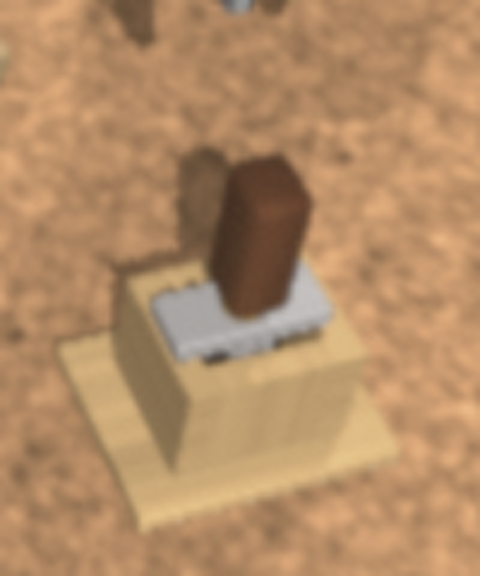

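```bash
python3 go.py .5298 -.3102 .15 93.75
```

```text
t 13.8 tcp [0.4897 0.3204 0.2414] rpy [-1.7992e+02  5.0000e-02  7.4230e+01] F [ 0.1  0.2 -1.3] gap 0.0597 q7 -0.64
d [-0.5959  0.2101  0.0916] r [ -0.09   0.04 -19.52] rows 12.8
```

Call:
{"fn": "play_rows", "kwargs": {
  "deltas": [
    {"dx": -0.596,"dy": 0.21,"dz": 0.09,"rx": 0,"ry": 0,"rz": -19.5},
    {"dx": -0.596,"dy": 0.21,"dz": 0.09,"rx": 0,"ry": 0,"rz": -19.5},
    {"dx": -0.596,"dy": 0.21,"dz": 0.09,"rx": 0,"ry": 0,"rz": -19.5},
    {"dx": -0.596,"dy": 0.21,"dz": 0.09,"rx": 0,"ry": 0,"rz": -19.5},
    {"dx": -0.596,"dy": 0.21,"dz": 0.09,"rx": 0,"ry": 0,"rz": -19.5},
    {"dx": -0.596,"dy": 0.21,"dz": 0.09,"rx": 0,"ry": 0,"rz": -19.5},
    {"dx": -0.596,"dy": 0.21,"dz": 0.09,"rx": 0,"ry": 0,"rz": -19.5},
    {"dx": -0.596,"dy": 0.21,"dz": 0.09,"rx": 0,"ry": 0,"rz": -19.5},
    {"dx": -0.596,"dy": 0.21,"dz": 0.09,"rx": 0,"ry": 0,"rz": -19.5},
    {"dx": -0.596,"dy": 0.21,"dz": 0.09,"rx": 0,"ry": 0,"rz": -19.5},
    {"dx": -0.596,"dy": 0.21,"dz": 0.09,"rx": 0,"ry": 0,"rz": -19.5},
    {"dx": -0.596,"dy": 0.21,"dz": 0.09,"rx": 0,"ry": 0,"rz": -19.5}
  ],
  "fingers": 0.055
}}

```text
t: 15.0
tcp_pos: [0.5266, -0.2732, 0.1549]
orientation: [-3.138, -0.003, 1.636]
force: [0.7, -0.1, 0.1]
finger_gap: 0.0551
```

Call:
{"fn": "play_rows", "kwargs": {
  "deltas": [
    {"dx": 0,"dy": 0,"dz": 0,"rx": 0,"ry": 0,"rz": 0},
    {"dx": 0,"dy": 0,"dz": 0,"rx": 0,"ry": 0,"rz": 0}
  ]
}}

```text
t: 15.2
tcp_pos: [0.5262, -0.2732, 0.1553]
orientation: [-3.138, -0.002, 1.632]
force: [-0.6, 0.7, -0.6]
finger_gap: 0.0551
```

```bash
python3 go.py .5298 -.3102 .0245 93.75
```

```text
t 15.2 tcp [ 0.5262 -0.2732  0.1553] rpy [-1.7977e+02 -1.1000e-01  9.3500e+01] F [-0.6  0.7 -0.6] gap 0.0551 q7 0.76
d [-0.0374  0.0019  0.1308] r [-0.23 -0.11 -0.25] rows 2.7
```

Call:
{"fn": "play_rows", "kwargs": {
  "deltas": [
    {"dx": -0.037,"dy": 0.002,"dz": 0.03,"rx": -0.2,"ry": -0.1,"rz": -0.25},
    {"dx": -0.037,"dy": 0.002,"dz": 0.06,"rx": -0.2,"ry": -0.1,"rz": -0.25},
    {"dx": -0.037,"dy": 0.002,"dz": 0.08,"rx": -0.2,"ry": -0.1,"rz": -0.25},
    {"dx": -0.037,"dy": 0.002,"dz": 0.08,"rx": -0.2,"ry": -0.1,"rz": -0.25}
  ]
}}

```text
t: 15.6
tcp_pos: [0.5304, -0.3046, 0.0738]
orientation: [-3.138, -0.005, 1.643]
force: [0.0, 0.3, 0.8]
finger_gap: 0.055
```

```bash
python3 go.py .5298 -.3102 .0245 93.75; python3 -c "
from h import *
s=optics.grab_frame('scene')[:,:,::-1]
cv2.imwrite('pics/s4.png',cv2.resize(s[130:230,200:330],None,fx=4.5,fy=4.5,interpolation=2))"
```

```text
t 15.6 tcp [ 0.5304 -0.3046  0.0738] rpy [-179.81   -0.28   94.13] F [0.  0.3 0.8] gap 0.055 q7 0.85
d [-0.0058 -0.0008  0.0493] r [-0.19 -0.28  0.38] rows 1.0
```

View pics/s4.png

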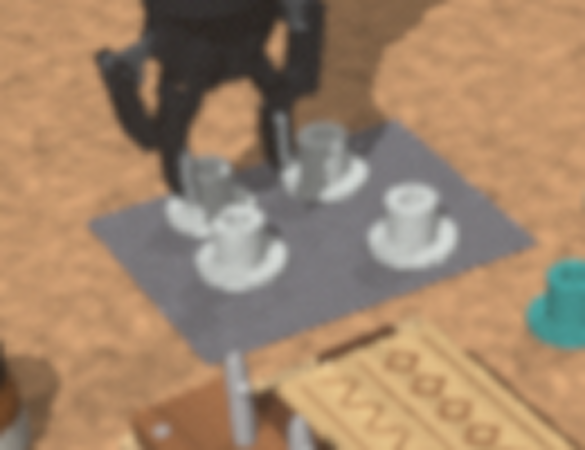

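```bash
python3 go.py .5298 -.3102 .0245 93.75; python3 -c "
from h import *
print((proj('scene',[[.5304,-.3046,.0628],[.5298,-.3102,.037],[.521,-.374,.037]])-[200,130])*4.5)
print('plane A', plane('scene',[(200+238/4.5,130+212/4.5)],.037),plane('scene',[(200+210/4.5,130+168/4.5)],.037))"
```

```text
t 15.65 tcp [ 0.5316 -0.3055  0.0755] rpy [-1.7997e+02 -1.6000e-01  9.4130e+01] F [ 0.  -0.7  0.6] gap 0.0551 q7 0.85
d [-0.0047 -0.0021  0.051 ] r [-0.03 -0.16  0.38] rows 1.0
[[234.10684144 183.56486538]
 [235.49766777 215.12756973]
 [205.03330838 163.47629781]]
plane A [[ 0.5270368  -0.31250636  0.037     ]] [[ 0.52057022 -0.36743966  0.037     ]]
```

Call:
{"fn": "play_rows", "kwargs": {
  "deltas": [
    {"dx": -0.0047,"dy": -0.002,"dz": 0.0,"rx": 0,"ry": -0.1,"rz": 0.4},
    {"dx": -0.0047,"dy": -0.002,"dz": 0.02,"rx": 0,"ry": -0.1,"rz": 0.4},
    {"dx": -0.0047,"dy": -0.002,"dz": 0.035,"rx": 0,"ry": -0.1,"rz": 0.4},
    {"dx": -0.0047,"dy": -0.002,"dz": 0.045,"rx": 0,"ry": -0.1,"rz": 0.4},
    {"dx": -0.0047,"dy": -0.002,"dz": 0.05,"rx": 0,"ry": -0.1,"rz": 0.4},
    {"dx": -0.0047,"dy": -0.002,"dz": 0.05,"rx": 0,"ry": -0.1,"rz": 0.4}
  ]
}}

```text
t: 16.25
tcp_pos: [0.5309, -0.3135, 0.0271]
orientation: [3.139, 0.002, 1.633]
force: [-0.8, 0.2, 0.3]
finger_gap: 0.0546
```

Call:
{"fn": "play_rows", "kwargs": {
  "deltas": [
    {"dx": 0,"dy": 0,"dz": 0,"rx": 0,"ry": 0,"rz": 0},
    {"dx": 0,"dy": 0,"dz": 0,"rx": 0,"ry": 0,"rz": 0},
    {"dx": 0,"dy": 0,"dz": 0,"rx": 0,"ry": 0,"rz": 0},
    {"dx": 0,"dy": 0,"dz": 0,"rx": 0,"ry": 0,"rz": 0},
    {"dx": 0,"dy": 0,"dz": 0,"rx": 0,"ry": 0,"rz": 0},
    {"dx": 0,"dy": 0,"dz": 0,"rx": 0,"ry": 0,"rz": 0}
  ],
  "fingers": 0.0
}}

```text
t: 16.85
tcp_pos: [0.531, -0.314, 0.0284]
orientation: [3.138, 0.003, 1.633]
force: [-2.3, 1.3, 6.5]
finger_gap: 0.0302
```

```bash
python3 go.py .6162 -.1160 .15 93.75
```

```text
t 16.85 tcp [ 0.531  -0.314   0.0284] rpy [179.79   0.19  93.55] F [-2.3  1.3  6.5] gap 0.0302 q7 0.88
d [ 0.192   0.0978 -0.1218] r [ 0.21  0.19 -0.2 ] rows 5.0
```

Call:
{"fn": "play_rows", "kwargs": {
  "deltas": [
    {"dx": 0,"dy": 0,"dz": -0.02,"rx": 0.2,"ry": 0.2,"rz": -0.2},
    {"dx": 0,"dy": 0,"dz": -0.06,"rx": 0.2,"ry": 0.2,"rz": -0.2},
    {"dx": 0,"dy": 0,"dz": -0.1,"rx": 0.2,"ry": 0.2,"rz": -0.2},
    {"dx": 0.04,"dy": 0.02,"dz": -0.12,"rx": 0.2,"ry": 0.2,"rz": -0.2},
    {"dx": 0.08,"dy": 0.04,"dz": -0.12,"rx": 0.2,"ry": 0.2,"rz": -0.2},
    {"dx": 0.12,"dy": 0.06,"dz": -0.12,"rx": 0.2,"ry": 0.2,"rz": -0.2},
    {"dx": 0.16,"dy": 0.08,"dz": -0.12,"rx": 0.2,"ry": 0.2,"rz": -0.2},
    {"dx": 0.19,"dy": 0.098,"dz": -0.12,"rx": 0.2,"ry": 0.2,"rz": -0.2},
    {"dx": 0.19,"dy": 0.098,"dz": -0.12,"rx": 0.2,"ry": 0.2,"rz": -0.2},
    {"dx": 0.19,"dy": 0.098,"dz": -0.12,"rx": 0.2,"ry": 0.2,"rz": -0.2},
    {"dx": 0.19,"dy": 0.098,"dz": -0.12,"rx": 0.2,"ry": 0.2,"rz": -0.2}
  ]
}}

```text
t: 17.95
tcp_pos: [0.6158, -0.1191, 0.1472]
orientation: [-3.141, 0.001, 1.635]
force: [0.4, -0.5, -2.0]
finger_gap: 0.0298
```

```bash
python3 go.py .6162 -.1185 .13 93.75;python3 -c "
from h import *
s=optics.grab_frame('scene')[:,:,::-1]
cv2.imwrite('pics/s5.png',cv2.resize(s[160:260,200:330],None,fx=5,fy=5,interpolation=2))"
```

```text
t 17.95 tcp [ 0.6158 -0.1191  0.1472] rpy [-1.7996e+02  4.0000e-02  9.3670e+01] F [ 0.4 -0.5 -2. ] gap 0.0298 q7 0.5
d [0.0006 0.0004 0.0172] r [-0.04  0.04 -0.08] rows 0.3
```

View pics/s5.png

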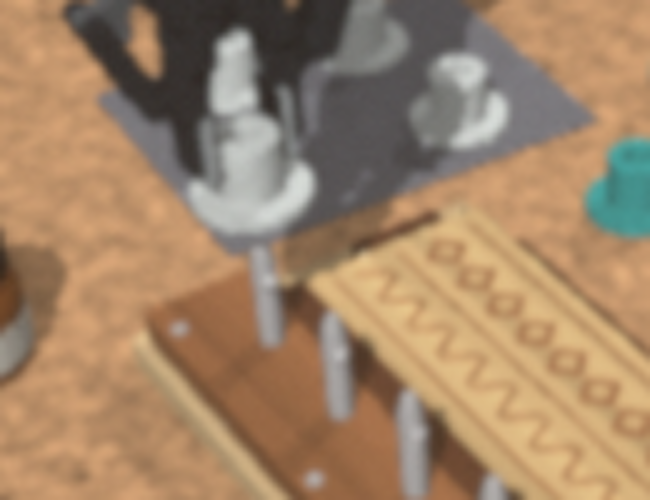

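```bash
python3 -c "
from h import *
th=np.linspace(0,6.283,200)
def ext(cx,cy,zu):
    P=np.vstack([np.c_[cx+.028*np.cos(th),cy+.028*np.sin(th),np.full(200,zu+h)] for h in(0,.006)])
    q=(proj('scene',P)-[200,160]+.5)*5;return q.min(0).round(1),q.max(0).round(1)
for oy in(-.002,0,.002,.004):
  print(oy,ext(.6158+oy*-.065,-.1191+oy,.1472-.0254))
print((proj('scene',[[.6159,-.116,.094],[.6159,-.116,.038]])-[200,160]+.5)*5)
s=cv2.imread('pics/s5.png');h=cv2.cvtColor(s,cv2.COLOR_BGR2HSV);m=((h[...,1]<40)&(h[...,2]>130)).astype(np.uint8);m[:, :150]=0
n,l,st,c=cv2.connectedComponentsWithStats(m);print([x.tolist() for x in st[1:] if x[4]>500])
"
```

```text
-0.002 (array([185.9, 141. ]), array([312.5, 225.2]))
0 (array([187.9, 143. ]), array([314.7, 227.4]))
0.002 (array([190. , 145.1]), array([316.9, 229.7]))
0.004 (array([192.1, 147.1]), array([319.2, 231.9]))
[[261.53619403 242.60983871]
 [274.00487359 336.55535329]]
[[366, 26, 38, 41, 686], [163, 32, 153, 312, 15492], [433, 51, 80, 101, 4959], [321, 314, 30, 104, 2102], [397, 392, 30, 105, 2247]]
```

Call:
{"fn": "play_rows", "kwargs": {
  "deltas": [
    {"dx": 0.0012,"dy": 0.0005,"dz": 0.01,"rx": 0,"ry": 0,"rz": 0},
    {"dx": 0.0012,"dy": 0.0005,"dz": 0.02,"rx": 0,"ry": 0,"rz": 0},
    {"dx": 0.0012,"dy": 0.0005,"dz": 0.03,"rx": 0,"ry": 0,"rz": 0},
    {"dx": 0.0012,"dy": 0.0005,"dz": 0.036,"rx": 0,"ry": 0,"rz": 0},
    {"dx": 0.0012,"dy": 0.0005,"dz": 0.04,"rx": 0,"ry": 0,"rz": 0},
    {"dx": 0.0012,"dy": 0.0005,"dz": 0.04,"rx": 0,"ry": 0,"rz": 0}
  ]
}}

```text
t: 18.6
tcp_pos: [0.6161, -0.1178, 0.1065]
orientation: [-3.14, 0.001, 1.635]
force: [-1.0, -2.1, -2.3]
finger_gap: 0.0301
```

Call:
{"fn": "play_rows", "kwargs": {
  "deltas": [
    {"dx": -0.0007,"dy": 0,"dz": 0.004,"rx": 0,"ry": 0,"rz": 0},
    {"dx": -0.0007,"dy": 0,"dz": 0.008,"rx": 0,"ry": 0,"rz": 0},
    {"dx": -0.0007,"dy": 0,"dz": 0.012,"rx": 0,"ry": 0,"rz": 0},
    {"dx": -0.0007,"dy": 0,"dz": 0.016,"rx": 0,"ry": 0,"rz": 0},
    {"dx": -0.0007,"dy": 0,"dz": 0.02,"rx": 0,"ry": 0,"rz": 0},
    {"dx": -0.0007,"dy": 0,"dz": 0.02,"rx": 0,"ry": 0,"rz": 0}
  ]
}}

```text
t: 19.2
tcp_pos: [0.6158, -0.1187, 0.0868]
orientation: [-3.14, 0.001, 1.635]
force: [-3.2, -5.2, -4.3]
finger_gap: 0.0299
```

Call:
{"fn": "play_rows", "kwargs": {
  "deltas": [
    {"dx": -0.001,"dy": -0.0005,"dz": 0.005,"rx": 0,"ry": 0,"rz": 0},
    {"dx": -0.001,"dy": -0.0005,"dz": 0.01,"rx": 0,"ry": 0,"rz": 0},
    {"dx": -0.001,"dy": -0.0005,"dz": 0.015,"rx": 0,"ry": 0,"rz": 0},
    {"dx": -0.001,"dy": -0.0005,"dz": 0.02,"rx": 0,"ry": 0,"rz": 0},
    {"dx": -0.001,"dy": -0.0005,"dz": 0.024,"rx": 0,"ry": 0,"rz": 0},
    {"dx": -0.001,"dy": -0.0005,"dz": 0.026,"rx": 0,"ry": 0,"rz": 0},
    {"dx": -0.001,"dy": -0.0005,"dz": 0.026,"rx": 0,"ry": 0,"rz": 0}
  ]
}}

```text
t: 19.9
tcp_pos: [0.616, -0.1187, 0.0634]
orientation: [-3.141, -0.001, 1.636]
force: [-8.4, -1.5, 17.5]
finger_gap: 0.0301
```

Call:
{"fn": "play_rows", "kwargs": {
  "deltas": [
    {"dx": 0,"dy": 0,"dz": -0.002,"rx": 0,"ry": 0,"rz": 0},
    {"dx": 0,"dy": 0,"dz": -0.002,"rx": 0,"ry": 0,"rz": 0},
    {"dx": 0,"dy": 0,"dz": -0.002,"rx": 0,"ry": 0,"rz": 0},
    {"dx": 0,"dy": 0,"dz": -0.002,"rx": 0,"ry": 0,"rz": 0},
    {"dx": 0,"dy": 0,"dz": -0.005,"rx": 0,"ry": 0,"rz": 0},
    {"dx": 0,"dy": 0,"dz": -0.03,"rx": 0,"ry": 0,"rz": 0},
    {"dx": 0,"dy": 0,"dz": -0.07,"rx": 0,"ry": 0,"rz": 0},
    {"dx": 0,"dy": 0,"dz": -0.1,"rx": 0,"ry": 0,"rz": 0},
    {"dx": 0,"dy": 0,"dz": -0.1,"rx": 0,"ry": 0,"rz": 0}
  ],
  "fingers": 0.055
}}

```text
t: 20.8
tcp_pos: [0.62, -0.1192, 0.1658]
orientation: [3.133, 0.002, 1.636]
force: [0.5, -0.9, 0.3]
finger_gap: 0.0549
```

```bash
python3 go.py .522 -.3735 .12 93.75
```

```text
t 20.8 tcp [ 0.62   -0.1192  0.1658] rpy [1.7949e+02 1.0000e-01 9.3750e+01] F [ 0.5 -0.9  0.3] gap 0.0549 q7 0.49
d [-0.2473 -0.1148  0.0452] r [ 0.51  0.1  -0.  ] rows 5.5
```

Call:
{"fn": "play_rows", "kwargs": {
  "deltas": [
    {"dx": -0.2473,"dy": -0.1148,"dz": 0.045,"rx": 0,"ry": 0,"rz": 0},
    {"dx": -0.2473,"dy": -0.1148,"dz": 0.045,"rx": 0,"ry": 0,"rz": 0},
    {"dx": -0.2473,"dy": -0.1148,"dz": 0.045,"rx": 0,"ry": 0,"rz": 0},
    {"dx": -0.2473,"dy": -0.1148,"dz": 0.045,"rx": 0,"ry": 0,"rz": 0},
    {"dx": -0.2473,"dy": -0.1148,"dz": 0.045,"rx": 0,"ry": 0,"rz": 0},
    {"dx": -0.2473,"dy": -0.1148,"dz": 0.045,"rx": 0,"ry": 0,"rz": 0},
    {"dx": -0.2473,"dy": -0.1148,"dz": 0.045,"rx": 0,"ry": 0,"rz": 0},
    {"dx": -0.2473,"dy": -0.1148,"dz": 0.045,"rx": 0,"ry": 0,"rz": 0},
    {"dx": -0.2473,"dy": -0.1148,"dz": 0.045,"rx": 0,"ry": 0,"rz": 0},
    {"dx": -0.2473,"dy": -0.1148,"dz": 0.045,"rx": 0,"ry": 0,"rz": 0}
  ]
}}

```text
t: 21.8
tcp_pos: [0.5197, -0.3702, 0.116]
orientation: [3.141, -0.002, 1.64]
force: [0.9, -0.5, 0.6]
finger_gap: 0.0555
```

```bash
python3 go.py .522 -.3735 .0245 93.75; python3 -c "
from h import *
s=optics.grab_frame('scene')[:,:,::-1]
cv2.imwrite('pics/s6.png',cv2.resize(s[130:290,190:350],None,fx=3.7,fy=3.7,interpolation=2))
print((proj('scene',[[.521,-.374,.009],[.441,-.37,.009],[.4285,-.2738,.009]])-[190,130]+.5)*3.7)"
```

```text
t 21.8 tcp [ 0.5197 -0.3702  0.116 ] rpy [ 1.7997e+02 -9.0000e-02  9.3960e+01] F [ 0.9 -0.5  0.6] gap 0.0555 q7 0.92
d [-0.0036  0.002   0.0915] r [ 0.03 -0.1   0.21] rows 1.8
[[211.52146168 167.07238443]
 [305.3659449  139.8264836 ]
 [377.74373886 192.60348408]]
```

View pics/s6.png

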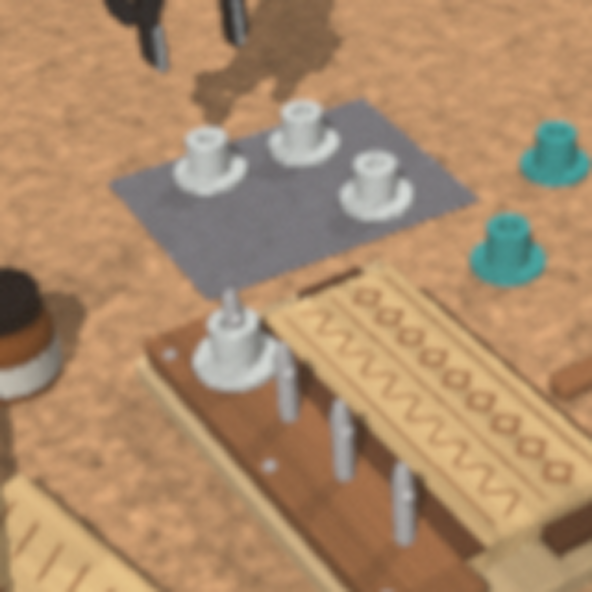

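Call:
{"fn": "play_rows", "kwargs": {
  "deltas": [
    {"dx": -0.0046,"dy": 0.002,"dz": 0.03,"rx": 0,"ry": 0,"rz": 0.2},
    {"dx": -0.0046,"dy": 0.002,"dz": 0.06,"rx": 0,"ry": 0,"rz": 0.2},
    {"dx": -0.0046,"dy": 0.002,"dz": 0.08,"rx": 0,"ry": 0,"rz": 0.2},
    {"dx": -0.0046,"dy": 0.002,"dz": 0.09,"rx": 0,"ry": 0,"rz": 0.2},
    {"dx": -0.0046,"dy": 0.002,"dz": 0.09,"rx": 0,"ry": 0,"rz": 0.2},
    {"dx": -0.0046,"dy": 0.002,"dz": 0.09,"rx": 0,"ry": 0,"rz": 0.2}
  ]
}}

```text
t: 22.45
tcp_pos: [0.5214, -0.3769, 0.0269]
orientation: [3.141, 0.0, 1.634]
force: [-0.2, -0.4, -0.8]
finger_gap: 0.0548
```

```bash
python3 go.py .522 -.3745 .0265 93.75
```

```text
t 22.45 tcp [ 0.5214 -0.3769  0.0269] rpy [1.7995e+02 2.0000e-02 9.3600e+01] F [-0.2 -0.4 -0.8] gap 0.0548 q7 0.96
d [0.0024 0.0007 0.0004] r [ 0.05  0.02 -0.15] rows 0.1
```

Call:
{"fn": "play_rows", "kwargs": {
  "deltas": [
    {"dx": 0.0024,"dy": 0.0007,"dz": 0,"rx": 0,"ry": 0,"rz": 0},
    {"dx": 0.0024,"dy": 0.0007,"dz": 0,"rx": 0,"ry": 0,"rz": 0},
    {"dx": 0.0024,"dy": 0.0007,"dz": 0,"rx": 0,"ry": 0,"rz": 0},
    {"dx": 0.0024,"dy": 0.0007,"dz": 0,"rx": 0,"ry": 0,"rz": 0},
    {"dx": 0.0024,"dy": 0.0007,"dz": 0,"rx": 0,"ry": 0,"rz": 0},
    {"dx": 0.0024,"dy": 0.0007,"dz": 0,"rx": 0,"ry": 0,"rz": 0},
    {"dx": 0.0024,"dy": 0.0007,"dz": 0,"rx": 0,"ry": 0,"rz": 0}
  ],
  "fingers": 0.0
}}

```text
t: 23.15
tcp_pos: [0.5221, -0.3746, 0.0277]
orientation: [3.14, 0.0, 1.633]
force: [-0.4, 1.5, 6.2]
finger_gap: 0.0298
```

```bash
python3 go.py .6117 -.0535 .15 93.75
```

```text
t 23.15 tcp [ 0.5221 -0.3746  0.0277] rpy [1.7989e+02 1.0000e-02 9.3580e+01] F [-0.4  1.5  6.2] gap 0.0298 q7 0.96
d [ 0.3149  0.1097 -0.1221] r [ 0.11  0.01 -0.17] rows 7.1
```

Call:
{"fn": "play_rows", "kwargs": {
  "deltas": [
    {"dx": 0,"dy": 0,"dz": -0.02,"rx": 0.1,"ry": 0,"rz": -0.2},
    {"dx": 0,"dy": 0,"dz": -0.06,"rx": 0.1,"ry": 0,"rz": -0.2},
    {"dx": 0,"dy": 0,"dz": -0.1,"rx": 0.1,"ry": 0,"rz": -0.2},
    {"dx": 0.04,"dy": 0.014,"dz": -0.122,"rx": 0.1,"ry": 0,"rz": -0.2},
    {"dx": 0.315,"dy": 0.11,"dz": -0.122,"rx": 0.1,"ry": 0,"rz": -0.2},
    {"dx": 0.315,"dy": 0.11,"dz": -0.122,"rx": 0.1,"ry": 0,"rz": -0.2},
    {"dx": 0.315,"dy": 0.11,"dz": -0.122,"rx": 0.1,"ry": 0,"rz": -0.2},
    {"dx": 0.315,"dy": 0.11,"dz": -0.122,"rx": 0.1,"ry": 0,"rz": -0.2},
    {"dx": 0.315,"dy": 0.11,"dz": -0.122,"rx": 0.1,"ry": 0,"rz": -0.2},
    {"dx": 0.315,"dy": 0.11,"dz": -0.122,"rx": 0.1,"ry": 0,"rz": -0.2},
    {"dx": 0.315,"dy": 0.11,"dz": -0.122,"rx": 0.1,"ry": 0,"rz": -0.2},
    {"dx": 0.315,"dy": 0.11,"dz": -0.122,"rx": 0.1,"ry": 0,"rz": -0.2}
  ]
}}

```text
t: 24.35
tcp_pos: [0.6115, -0.051, 0.1482]
orientation: [-3.14, -0.001, 1.641]
force: [-0.2, 0.0, -1.5]
finger_gap: 0.0296
```

Call:
{"fn": "play_rows", "kwargs": {
  "deltas": [
    {"dx": 0,"dy": 0,"dz": 0,"rx": 0,"ry": 0,"rz": 0},
    {"dx": 0,"dy": 0,"dz": 0,"rx": 0,"ry": 0,"rz": 0},
    {"dx": 0,"dy": 0,"dz": 0,"rx": 0,"ry": 0,"rz": 0},
    {"dx": 0,"dy": 0,"dz": 0,"rx": 0,"ry": 0,"rz": 0}
  ]
}}

```text
t: 24.75
tcp_pos: [0.6112, -0.0545, 0.1484]
orientation: [-3.14, -0.0, 1.635]
force: [-0.1, -0.5, -0.8]
finger_gap: 0.0297
```

```bash
python3 go.py .6117 -.0528 .105 93.75
```

```text
t 24.75 tcp [ 0.6112 -0.0545  0.1484] rpy [-1.799e+02 -1.000e-02  9.365e+01] F [-0.1 -0.5 -0.8] gap 0.0297 q7 0.41
d [0.0017 0.0007 0.0434] r [-0.1  -0.01 -0.1 ] rows 0.9
```

Call:
{"fn": "play_rows", "kwargs": {
  "deltas": [
    {"dx": 0.0017,"dy": 0.0007,"dz": 0.01,"rx": -0.1,"ry": 0,"rz": -0.1},
    {"dx": 0.0017,"dy": 0.0007,"dz": 0.02,"rx": -0.1,"ry": 0,"rz": -0.1},
    {"dx": 0.0017,"dy": 0.0007,"dz": 0.03,"rx": -0.1,"ry": 0,"rz": -0.1},
    {"dx": 0.0017,"dy": 0.0007,"dz": 0.036,"rx": -0.1,"ry": 0,"rz": -0.1},
    {"dx": 0.0017,"dy": 0.0007,"dz": 0.042,"rx": -0.1,"ry": 0,"rz": -0.1},
    {"dx": 0.0017,"dy": 0.0007,"dz": 0.042,"rx": -0.1,"ry": 0,"rz": -0.1}
  ]
}}

```text
t: 25.35
tcp_pos: [0.6113, -0.0515, 0.1052]
orientation: [-3.14, -0.0, 1.638]
force: [0.6, 0.5, -1.7]
finger_gap: 0.0294
```

Call:
{"fn": "play_rows", "kwargs": {
  "deltas": [
    {"dx": -0.0008,"dy": 0.0003,"dz": 0.004,"rx": 0,"ry": 0,"rz": 0},
    {"dx": -0.0008,"dy": 0.0003,"dz": 0.008,"rx": 0,"ry": 0,"rz": 0},
    {"dx": -0.0008,"dy": 0.0003,"dz": 0.012,"rx": 0,"ry": 0,"rz": 0},
    {"dx": -0.0008,"dy": 0.0003,"dz": 0.016,"rx": 0,"ry": 0,"rz": 0},
    {"dx": -0.0008,"dy": 0.0003,"dz": 0.02,"rx": 0,"ry": 0,"rz": 0},
    {"dx": -0.0008,"dy": 0.0003,"dz": 0.02,"rx": 0,"ry": 0,"rz": 0}
  ]
}}

```text
t: 25.95
tcp_pos: [0.6108, -0.0526, 0.0858]
orientation: [-3.139, -0.001, 1.638]
force: [-2.2, -1.5, -2.6]
finger_gap: 0.0302
```

Call:
{"fn": "play_rows", "kwargs": {
  "deltas": [
    {"dx": -0.0003,"dy": -0.0004,"dz": 0.005,"rx": 0,"ry": 0,"rz": 0},
    {"dx": -0.0003,"dy": -0.0004,"dz": 0.01,"rx": 0,"ry": 0,"rz": 0},
    {"dx": -0.0003,"dy": -0.0004,"dz": 0.015,"rx": 0,"ry": 0,"rz": 0},
    {"dx": -0.0003,"dy": -0.0004,"dz": 0.02,"rx": 0,"ry": 0,"rz": 0},
    {"dx": -0.0003,"dy": -0.0004,"dz": 0.024,"rx": 0,"ry": 0,"rz": 0},
    {"dx": -0.0003,"dy": -0.0004,"dz": 0.0255,"rx": 0,"ry": 0,"rz": 0},
    {"dx": -0.0003,"dy": -0.0004,"dz": 0.0255,"rx": 0,"ry": 0,"rz": 0}
  ]
}}

```text
t: 26.65
tcp_pos: [0.6119, -0.0525, 0.0627]
orientation: [-3.142, -0.002, 1.638]
force: [-7.6, 0.7, 16.2]
finger_gap: 0.0299
```

Call:
{"fn": "play_rows", "kwargs": {
  "deltas": [
    {"dx": 0,"dy": 0,"dz": -0.002,"rx": 0,"ry": 0,"rz": 0},
    {"dx": 0,"dy": 0,"dz": -0.002,"rx": 0,"ry": 0,"rz": 0},
    {"dx": 0,"dy": 0,"dz": -0.002,"rx": 0,"ry": 0,"rz": 0},
    {"dx": 0,"dy": 0,"dz": -0.002,"rx": 0,"ry": 0,"rz": 0},
    {"dx": 0,"dy": 0,"dz": -0.005,"rx": 0,"ry": 0,"rz": 0},
    {"dx": 0,"dy": 0,"dz": -0.03,"rx": 0,"ry": 0,"rz": 0},
    {"dx": 0,"dy": 0,"dz": -0.07,"rx": 0,"ry": 0,"rz": 0},
    {"dx": 0,"dy": 0,"dz": -0.1,"rx": 0,"ry": 0,"rz": 0},
    {"dx": 0,"dy": 0,"dz": -0.1,"rx": 0,"ry": 0,"rz": 0},
    {"dx": 0,"dy": 0,"dz": -0.1,"rx": 0,"ry": 0,"rz": 0}
  ],
  "fingers": 0.055
}}

```text
t: 27.65
tcp_pos: [0.6123, -0.0525, 0.1615]
orientation: [3.14, -0.0, 1.638]
force: [-0.6, -0.3, -0.7]
finger_gap: 0.0549
```

```bash
python3 go.py .442 -.3708 .12 93.75
```

```text
t 27.65 tcp [ 0.6123 -0.0525  0.1615] rpy [ 1.7991e+02 -2.0000e-02  9.3880e+01] F [-0.6 -0.3 -0.7] gap 0.0549 q7 0.4
d [-0.3061 -0.1915  0.0411] r [ 0.09 -0.02  0.13] rows 7.3
```

Call:
{"fn": "play_rows", "kwargs": {
  "deltas": [
    {"dx": -0.306,"dy": -0.1915,"dz": 0.041,"rx": 0.1,"ry": 0,"rz": 0.1},
    {"dx": -0.306,"dy": -0.1915,"dz": 0.041,"rx": 0.1,"ry": 0,"rz": 0.1},
    {"dx": -0.306,"dy": -0.1915,"dz": 0.041,"rx": 0.1,"ry": 0,"rz": 0.1},
    {"dx": -0.306,"dy": -0.1915,"dz": 0.041,"rx": 0.1,"ry": 0,"rz": 0.1},
    {"dx": -0.306,"dy": -0.1915,"dz": 0.041,"rx": 0.1,"ry": 0,"rz": 0.1},
    {"dx": -0.306,"dy": -0.1915,"dz": 0.041,"rx": 0.1,"ry": 0,"rz": 0.1},
    {"dx": -0.306,"dy": -0.1915,"dz": 0.041,"rx": 0.1,"ry": 0,"rz": 0.1},
    {"dx": -0.306,"dy": -0.1915,"dz": 0.041,"rx": 0.1,"ry": 0,"rz": 0.1},
    {"dx": -0.306,"dy": -0.1915,"dz": 0.041,"rx": 0.1,"ry": 0,"rz": 0.1},
    {"dx": -0.306,"dy": -0.1915,"dz": 0.041,"rx": 0.1,"ry": 0,"rz": 0.1},
    {"dx": -0.306,"dy": -0.1915,"dz": 0.041,"rx": 0.1,"ry": 0,"rz": 0.1},
    {"dx": -0.306,"dy": -0.1915,"dz": 0.041,"rx": 0.1,"ry": 0,"rz": 0.1}
  ]
}}

```text
t: 28.85
tcp_pos: [0.4431, -0.3685, 0.1195]
orientation: [-3.14, -0.002, 1.641]
force: [-0.0, 0.7, -0.3]
finger_gap: 0.0547
```

```bash
python3 -c "
from h import *
t=optics.grab_frame('scene');t=optics.grab_frame('scene')"; python3 go.py .442 -.3708 .0265 93.75
```

```text
t 28.95 tcp [ 0.4426 -0.3693  0.1197] rpy [-1.7992e+02 -6.0000e-02  9.3930e+01] F [-0.2 -0.3 -0.6] gap 0.055 q7 1.0
d [-0.0016 -0.0006  0.0932] r [-0.08 -0.06  0.18] rows 1.9
```

Call:
{"fn": "play_rows", "kwargs": {
  "deltas": [
    {"dx": -0.001,"dy": -0.0006,"dz": 0.03,"rx": 0,"ry": 0,"rz": 0},
    {"dx": -0.001,"dy": -0.0006,"dz": 0.06,"rx": 0,"ry": 0,"rz": 0},
    {"dx": -0.001,"dy": -0.0006,"dz": 0.08,"rx": 0,"ry": 0,"rz": 0},
    {"dx": -0.001,"dy": -0.0006,"dz": 0.09,"rx": 0,"ry": 0,"rz": 0},
    {"dx": -0.001,"dy": -0.0006,"dz": 0.093,"rx": 0,"ry": 0,"rz": 0},
    {"dx": -0.001,"dy": -0.0006,"dz": 0.093,"rx": 0,"ry": 0,"rz": 0},
    {"dx": -0.001,"dy": -0.0006,"dz": 0.093,"rx": 0,"ry": 0,"rz": 0}
  ]
}}

```text
t: 29.65
tcp_pos: [0.4415, -0.3723, 0.0277]
orientation: [-3.141, 0.001, 1.637]
force: [-0.6, -0.1, -0.4]
finger_gap: 0.0552
```

```bash
python3 go.py .442 -.3708 .0265 93.75
```

```text
t 29.65 tcp [ 0.4415 -0.3723  0.0277] rpy [-1.7998e+02  5.0000e-02  9.3780e+01] F [-0.6 -0.1 -0.4] gap 0.0552 q7 1.06
d [0.0015 0.0006 0.0012] r [-0.02  0.05  0.03] rows 0.0
```

Call:
{"fn": "play_rows", "kwargs": {
  "deltas": [
    {"dx": 0.0015,"dy": 0.0006,"dz": 0.001,"rx": 0,"ry": 0,"rz": 0},
    {"dx": 0.0015,"dy": 0.0006,"dz": 0.001,"rx": 0,"ry": 0,"rz": 0},
    {"dx": 0.0015,"dy": 0.0006,"dz": 0.001,"rx": 0,"ry": 0,"rz": 0},
    {"dx": 0.0015,"dy": 0.0006,"dz": 0.001,"rx": 0,"ry": 0,"rz": 0},
    {"dx": 0.0015,"dy": 0.0006,"dz": 0.001,"rx": 0,"ry": 0,"rz": 0},
    {"dx": 0.0015,"dy": 0.0006,"dz": 0.001,"rx": 0,"ry": 0,"rz": 0},
    {"dx": 0.0015,"dy": 0.0006,"dz": 0.001,"rx": 0,"ry": 0,"rz": 0}
  ],
  "fingers": 0.0
}}

```text
t: 30.35
tcp_pos: [0.4417, -0.3703, 0.0268]
orientation: [-3.141, -0.0, 1.636]
force: [0.7, 0.6, 5.1]
finger_gap: 0.0299
```

```bash
python3 go.py .6080 .0115 .15 93.75
```

```text
t 30.35 tcp [ 0.4417 -0.3703  0.0268] rpy [-1.7996e+02 -1.0000e-02  9.3750e+01] F [0.7 0.6 5.1] gap 0.0299 q7 1.05
d [ 0.3701  0.1909 -0.1232] r [-0.04 -0.01  0.  ] rows 8.7
```

Call:
{"fn": "play_rows", "kwargs": {
  "deltas": [
    {"dx": 0,"dy": 0,"dz": -0.02,"rx": 0,"ry": 0,"rz": 0},
    {"dx": 0,"dy": 0,"dz": -0.06,"rx": 0,"ry": 0,"rz": 0},
    {"dx": 0,"dy": 0,"dz": -0.1,"rx": 0,"ry": 0,"rz": 0},
    {"dx": 0.03,"dy": 0.015,"dz": -0.123,"rx": 0,"ry": 0,"rz": 0},
    {"dx": 0.37,"dy": 0.191,"dz": -0.123,"rx": 0,"ry": 0,"rz": 0},
    {"dx": 0.37,"dy": 0.191,"dz": -0.123,"rx": 0,"ry": 0,"rz": 0},
    {"dx": 0.37,"dy": 0.191,"dz": -0.123,"rx": 0,"ry": 0,"rz": 0},
    {"dx": 0.37,"dy": 0.191,"dz": -0.123,"rx": 0,"ry": 0,"rz": 0},
    {"dx": 0.37,"dy": 0.191,"dz": -0.123,"rx": 0,"ry": 0,"rz": 0},
    {"dx": 0.37,"dy": 0.191,"dz": -0.123,"rx": 0,"ry": 0,"rz": 0},
    {"dx": 0.37,"dy": 0.191,"dz": -0.123,"rx": 0,"ry": 0,"rz": 0},
    {"dx": 0.37,"dy": 0.191,"dz": -0.123,"rx": 0,"ry": 0,"rz": 0}
  ]
}}

```text
t: 31.55
tcp_pos: [0.6089, 0.0169, 0.1485]
orientation: [-3.141, -0.003, 1.642]
force: [0.3, -0.0, -1.6]
finger_gap: 0.0298
```

Call:
{"fn": "play_rows", "kwargs": {
  "deltas": [
    {"dx": 0,"dy": 0,"dz": 0,"rx": 0,"ry": 0,"rz": 0},
    {"dx": 0,"dy": 0,"dz": 0,"rx": 0,"ry": 0,"rz": 0},
    {"dx": 0,"dy": 0,"dz": 0,"rx": 0,"ry": 0,"rz": 0},
    {"dx": 0,"dy": 0,"dz": 0,"rx": 0,"ry": 0,"rz": 0},
    {"dx": 0,"dy": 0,"dz": 0,"rx": 0,"ry": 0,"rz": 0}
  ]
}}

```text
t: 32.05
tcp_pos: [0.6073, 0.0096, 0.1487]
orientation: [-3.14, 0.0, 1.634]
force: [-0.2, -0.2, -1.0]
finger_gap: 0.0302
```

```bash
python3 go.py .6078 .0115 .105 93.75
```

```text
t 32.05 tcp [0.6073 0.0096 0.1487] rpy [-1.7989e+02  1.0000e-02  9.3610e+01] F [-0.2 -0.2 -1. ] gap 0.0302 q7 0.31
d [0.0019 0.0007 0.0437] r [-0.11  0.01 -0.14] rows 0.9
```

Call:
{"fn": "play_rows", "kwargs": {
  "deltas": [
    {"dx": 0.0005,"dy": 0.0005,"dz": 0.01,"rx": 0,"ry": 0,"rz": 0},
    {"dx": 0.0005,"dy": 0.0005,"dz": 0.02,"rx": 0,"ry": 0,"rz": 0},
    {"dx": 0.0005,"dy": 0.0005,"dz": 0.03,"rx": 0,"ry": 0,"rz": 0},
    {"dx": 0.0005,"dy": 0.0005,"dz": 0.036,"rx": 0,"ry": 0,"rz": 0},
    {"dx": 0.0005,"dy": 0.0005,"dz": 0.042,"rx": 0,"ry": 0,"rz": 0},
    {"dx": 0.0005,"dy": 0.0005,"dz": 0.042,"rx": 0,"ry": 0,"rz": 0},
    {"dx": 0.0005,"dy": 0.0005,"dz": 0.042,"rx": 0,"ry": 0,"rz": 0}
  ]
}}

```text
t: 32.75
tcp_pos: [0.6082, 0.0119, 0.1064]
orientation: [-3.14, -0.0, 1.637]
force: [0.1, 0.4, -1.2]
finger_gap: 0.03
```

Call:
{"fn": "play_rows", "kwargs": {
  "deltas": [
    {"dx": -0.0004,"dy": -0.0003,"dz": 0.004,"rx": 0,"ry": 0,"rz": 0},
    {"dx": -0.0004,"dy": -0.0003,"dz": 0.008,"rx": 0,"ry": 0,"rz": 0},
    {"dx": -0.0004,"dy": -0.0003,"dz": 0.012,"rx": 0,"ry": 0,"rz": 0},
    {"dx": -0.0004,"dy": -0.0003,"dz": 0.016,"rx": 0,"ry": 0,"rz": 0},
    {"dx": -0.0004,"dy": -0.0003,"dz": 0.02,"rx": 0,"ry": 0,"rz": 0},
    {"dx": -0.0004,"dy": -0.0003,"dz": 0.022,"rx": 0,"ry": 0,"rz": 0}
  ]
}}

```text
t: 33.35
tcp_pos: [0.6069, 0.0114, 0.0843]
orientation: [-3.138, -0.001, 1.636]
force: [-2.4, -0.0, 3.9]
finger_gap: 0.0301
```

Call:
{"fn": "play_rows", "kwargs": {
  "deltas": [
    {"dx": 0,"dy": -0.0004,"dz": 0.005,"rx": 0,"ry": 0,"rz": 0},
    {"dx": 0,"dy": -0.0004,"dz": 0.01,"rx": 0,"ry": 0,"rz": 0},
    {"dx": 0,"dy": -0.0004,"dz": 0.015,"rx": 0,"ry": 0,"rz": 0},
    {"dx": 0,"dy": -0.0004,"dz": 0.02,"rx": 0,"ry": 0,"rz": 0},
    {"dx": 0,"dy": -0.0004,"dz": 0.023,"rx": 0,"ry": 0,"rz": 0},
    {"dx": 0,"dy": -0.0004,"dz": 0.025,"rx": 0,"ry": 0,"rz": 0},
    {"dx": 0,"dy": -0.0004,"dz": 0.025,"rx": 0,"ry": 0,"rz": 0}
  ]
}}

```text
t: 34.05
tcp_pos: [0.6077, 0.0116, 0.0617]
orientation: [-3.14, -0.002, 1.636]
force: [-6.0, 0.8, 19.0]
finger_gap: 0.0302
```

Home (0.0617 vs 0.0618 predicted). Release, lift, go for the last.

Call:
{"fn": "play_rows", "kwargs": {
  "deltas": [
    {"dx": 0,"dy": 0,"dz": -0.002,"rx": 0,"ry": 0,"rz": 0},
    {"dx": 0,"dy": 0,"dz": -0.002,"rx": 0,"ry": 0,"rz": 0},
    {"dx": 0,"dy": 0,"dz": -0.002,"rx": 0,"ry": 0,"rz": 0},
    {"dx": 0,"dy": 0,"dz": -0.002,"rx": 0,"ry": 0,"rz": 0},
    {"dx": 0,"dy": 0,"dz": -0.005,"rx": 0,"ry": 0,"rz": 0},
    {"dx": 0,"dy": 0,"dz": -0.03,"rx": 0,"ry": 0,"rz": 0},
    {"dx": 0,"dy": 0,"dz": -0.07,"rx": 0,"ry": 0,"rz": 0},
    {"dx": 0,"dy": 0,"dz": -0.1,"rx": 0,"ry": 0,"rz": 0},
    {"dx": 0,"dy": 0,"dz": -0.1,"rx": 0,"ry": 0,"rz": 0},
    {"dx": 0,"dy": 0,"dz": -0.1,"rx": 0,"ry": 0,"rz": 0}
  ],
  "fingers": 0.055
}}

```text
t: 35.05
tcp_pos: [0.608, 0.0116, 0.1602]
orientation: [-3.141, -0.001, 1.637]
force: [-0.2, 0.3, -0.3]
finger_gap: 0.055
```

```bash
python3 go.py .4293 -.2745 .12 93.75
```

```text
t 35.05 tcp [0.608  0.0116 0.1602] rpy [-1.7999e+02 -3.0000e-02  9.3780e+01] F [-0.2  0.3 -0.3] gap 0.055 q7 0.31
d [-0.2738 -0.1971  0.0401] r [-0.01 -0.03  0.03] rows 6.8
```

Call:
{"fn": "play_rows", "kwargs": {
  "deltas": [
    {"dx": -0.274,"dy": -0.197,"dz": 0.04,"rx": 0,"ry": 0,"rz": 0},
    {"dx": -0.274,"dy": -0.197,"dz": 0.04,"rx": 0,"ry": 0,"rz": 0},
    {"dx": -0.274,"dy": -0.197,"dz": 0.04,"rx": 0,"ry": 0,"rz": 0},
    {"dx": -0.274,"dy": -0.197,"dz": 0.04,"rx": 0,"ry": 0,"rz": 0},
    {"dx": -0.274,"dy": -0.197,"dz": 0.04,"rx": 0,"ry": 0,"rz": 0},
    {"dx": -0.274,"dy": -0.197,"dz": 0.04,"rx": 0,"ry": 0,"rz": 0},
    {"dx": -0.274,"dy": -0.197,"dz": 0.04,"rx": 0,"ry": 0,"rz": 0},
    {"dx": -0.274,"dy": -0.197,"dz": 0.04,"rx": 0,"ry": 0,"rz": 0},
    {"dx": -0.274,"dy": -0.197,"dz": 0.04,"rx": 0,"ry": 0,"rz": 0},
    {"dx": -0.274,"dy": -0.197,"dz": 0.04,"rx": 0,"ry": 0,"rz": 0},
    {"dx": -0.274,"dy": -0.197,"dz": 0.04,"rx": 0,"ry": 0,"rz": 0},
    {"dx": -0.274,"dy": -0.197,"dz": 0.04,"rx": 0,"ry": 0,"rz": 0}
  ]
}}

```text
t: 36.25
tcp_pos: [0.43, -0.2734, 0.1196]
orientation: [-3.14, -0.001, 1.64]
force: [0.0, -0.4, 0.4]
finger_gap: 0.0549
```

```bash
python3 -c "
from h import *
s=optics.grab_frame('scene')[:,:,::-1]
h=cv2.cvtColor(np.ascontiguousarray(s),cv2.COLOR_BGR2HSV);m=((h[...,1]<40)&(h[...,2]>130)).astype(np.uint8)
n,l,st,c=cv2.connectedComponentsWithStats(m);print([x.tolist() for x in st[1:] if x[4]>60 and 150<x[1]<230 and 200<x[0]<330],proj('scene',[[.4293,-.2745,.009],[.4293,-.2745,.037]]))
optics.grab_frame('scene')"; python3 go.py .4293 -.2745 .0265 93.75
```

```text
[[281, 170, 22, 20, 319], [242, 207, 60, 70, 1404]] [[291.22371166 181.52183924]
 [290.76498889 173.09407365]]
t 36.35 tcp [ 0.4297 -0.2739  0.1198] rpy [-1.7992e+02 -3.0000e-02  9.3890e+01] F [-0.4  0.3  0.3] gap 0.0549 q7 0.89
d [-0.0006 -0.0003  0.0933] r [-0.08 -0.03  0.14] rows 1.9
```

Call:
{"fn": "play_rows", "kwargs": {
  "deltas": [
    {"dx": -0.0004,"dy": -0.0003,"dz": 0.03,"rx": 0,"ry": 0,"rz": 0},
    {"dx": -0.0004,"dy": -0.0003,"dz": 0.06,"rx": 0,"ry": 0,"rz": 0},
    {"dx": -0.0004,"dy": -0.0003,"dz": 0.08,"rx": 0,"ry": 0,"rz": 0},
    {"dx": -0.0004,"dy": -0.0003,"dz": 0.09,"rx": 0,"ry": 0,"rz": 0},
    {"dx": -0.0004,"dy": -0.0003,"dz": 0.0935,"rx": 0,"ry": 0,"rz": 0},
    {"dx": -0.0004,"dy": -0.0003,"dz": 0.0935,"rx": 0,"ry": 0,"rz": 0},
    {"dx": -0.0004,"dy": -0.0003,"dz": 0.0935,"rx": 0,"ry": 0,"rz": 0}
  ]
}}

```text
t: 37.05
tcp_pos: [0.4291, -0.2756, 0.027]
orientation: [-3.141, 0.001, 1.637]
force: [0.1, -0.3, 0.0]
finger_gap: 0.055
```

```bash
python3 go.py .4293 -.2745 .0265 93.75
```

```text
t 37.05 tcp [ 0.4291 -0.2756  0.027 ] rpy [-1.7997e+02  3.0000e-02  9.3780e+01] F [ 0.1 -0.3  0. ] gap 0.055 q7 0.96
d [0.001  0.0003 0.0005] r [-0.03  0.03  0.03] rows 0.0
```

Call:
{"fn": "play_rows", "kwargs": {
  "deltas": [
    {"dx": 0.0008,"dy": 0.0003,"dz": 0.0005,"rx": 0,"ry": 0,"rz": 0},
    {"dx": 0.0008,"dy": 0.0003,"dz": 0.0005,"rx": 0,"ry": 0,"rz": 0},
    {"dx": 0.0008,"dy": 0.0003,"dz": 0.0005,"rx": 0,"ry": 0,"rz": 0},
    {"dx": 0.0008,"dy": 0.0003,"dz": 0.0005,"rx": 0,"ry": 0,"rz": 0},
    {"dx": 0.0008,"dy": 0.0003,"dz": 0.0005,"rx": 0,"ry": 0,"rz": 0},
    {"dx": 0.0008,"dy": 0.0003,"dz": 0.0005,"rx": 0,"ry": 0,"rz": 0},
    {"dx": 0.0008,"dy": 0.0003,"dz": 0.0005,"rx": 0,"ry": 0,"rz": 0}
  ],
  "fingers": 0.0
}}

```text
t: 37.75
tcp_pos: [0.4291, -0.2745, 0.0268]
orientation: [-3.141, -0.0, 1.637]
force: [-0.7, 0.5, 5.9]
finger_gap: 0.03
```

```bash
python3 go.py .6035 .0754 .15 93.75
```

```text
t 37.75 tcp [ 0.4291 -0.2745  0.0268] rpy [-1.7996e+02 -1.0000e-02  9.3790e+01] F [-0.7  0.5  5.9] gap 0.03 q7 0.96
d [ 0.3376  0.1971 -0.1233] r [-0.04 -0.01  0.04] rows 8.2
```

Call:
{"fn": "play_rows", "kwargs": {
  "deltas": [
    {"dx": 0,"dy": 0,"dz": -0.02,"rx": 0,"ry": 0,"rz": 0},
    {"dx": 0,"dy": 0,"dz": -0.06,"rx": 0,"ry": 0,"rz": 0},
    {"dx": 0,"dy": 0,"dz": -0.1,"rx": 0,"ry": 0,"rz": 0},
    {"dx": 0.03,"dy": 0.017,"dz": -0.123,"rx": 0,"ry": 0,"rz": 0},
    {"dx": 0.3376,"dy": 0.197,"dz": -0.123,"rx": 0,"ry": 0,"rz": 0},
    {"dx": 0.3376,"dy": 0.197,"dz": -0.123,"rx": 0,"ry": 0,"rz": 0},
    {"dx": 0.3376,"dy": 0.197,"dz": -0.123,"rx": 0,"ry": 0,"rz": 0},
    {"dx": 0.3376,"dy": 0.197,"dz": -0.123,"rx": 0,"ry": 0,"rz": 0},
    {"dx": 0.3376,"dy": 0.197,"dz": -0.123,"rx": 0,"ry": 0,"rz": 0},
    {"dx": 0.3376,"dy": 0.197,"dz": -0.123,"rx": 0,"ry": 0,"rz": 0},
    {"dx": 0.3376,"dy": 0.197,"dz": -0.123,"rx": 0,"ry": 0,"rz": 0},
    {"dx": 0.3376,"dy": 0.197,"dz": -0.123,"rx": 0,"ry": 0,"rz": 0}
  ]
}}

```text
t: 38.95
tcp_pos: [0.6062, 0.0854, 0.1485]
orientation: [3.14, -0.005, 1.648]
force: [0.2, 0.1, -1.3]
finger_gap: 0.0297
```

Call:
{"fn": "play_rows", "kwargs": {
  "deltas": [
    {"dx": 0,"dy": 0,"dz": 0,"rx": 0,"ry": 0,"rz": 0},
    {"dx": 0,"dy": 0,"dz": 0,"rx": 0,"ry": 0,"rz": 0},
    {"dx": 0,"dy": 0,"dz": 0,"rx": 0,"ry": 0,"rz": 0},
    {"dx": 0,"dy": 0,"dz": 0,"rx": 0,"ry": 0,"rz": 0},
    {"dx": 0,"dy": 0,"dz": 0,"rx": 0,"ry": 0,"rz": 0},
    {"dx": 0,"dy": 0,"dz": 0,"rx": 0,"ry": 0,"rz": 0},
    {"dx": 0,"dy": 0,"dz": 0,"rx": 0,"ry": 0,"rz": 0}
  ]
}}

```text
t: 39.65
tcp_pos: [0.6033, 0.075, 0.1486]
orientation: [-3.14, -0.0, 1.636]
force: [0.8, -0.1, -1.4]
finger_gap: 0.0295
```

```bash
python3 go.py .6035 .0754 .105 93.75
```

```text
t 39.65 tcp [0.6033 0.075  0.1486] rpy [-1.799e+02 -2.000e-02  9.374e+01] F [ 0.8 -0.1 -1.4] gap 0.0295 q7 0.22
d [0.0004 0.0003 0.0436] r [-0.1  -0.02 -0.01] rows 0.9
```

Call:
{"fn": "play_rows", "kwargs": {
  "deltas": [
    {"dx": 0.0003,"dy": 0.0003,"dz": 0.01,"rx": 0,"ry": 0,"rz": 0},
    {"dx": 0.0003,"dy": 0.0003,"dz": 0.02,"rx": 0,"ry": 0,"rz": 0},
    {"dx": 0.0003,"dy": 0.0003,"dz": 0.03,"rx": 0,"ry": 0,"rz": 0},
    {"dx": 0.0003,"dy": 0.0003,"dz": 0.036,"rx": 0,"ry": 0,"rz": 0},
    {"dx": 0.0003,"dy": 0.0003,"dz": 0.042,"rx": 0,"ry": 0,"rz": 0},
    {"dx": 0.0003,"dy": 0.0003,"dz": 0.046,"rx": 0,"ry": 0,"rz": 0},
    {"dx": 0.0003,"dy": 0.0003,"dz": 0.05,"rx": 0,"ry": 0,"rz": 0},
    {"dx": 0.0003,"dy": 0.0003,"dz": 0.054,"rx": 0,"ry": 0,"rz": 0},
    {"dx": 0.0003,"dy": 0.0003,"dz": 0.058,"rx": 0,"ry": 0,"rz": 0},
    {"dx": 0.0003,"dy": 0.0003,"dz": 0.062,"rx": 0,"ry": 0,"rz": 0},
    {"dx": 0.0003,"dy": 0.0003,"dz": 0.062,"rx": 0,"ry": 0,"rz": 0}
  ]
}}

```text
t: 40.75
tcp_pos: [0.6023, 0.0752, 0.0861]
orientation: [-3.137, -0.0, 1.636]
force: [-2.1, -1.7, -1.7]
finger_gap: 0.0297
```

Call:
{"fn": "play_rows", "kwargs": {
  "deltas": [
    {"dx": -0.0003,"dy": -0.0003,"dz": 0.005,"rx": 0,"ry": 0,"rz": 0},
    {"dx": -0.0003,"dy": -0.0003,"dz": 0.01,"rx": 0,"ry": 0,"rz": 0},
    {"dx": -0.0003,"dy": -0.0003,"dz": 0.015,"rx": 0,"ry": 0,"rz": 0},
    {"dx": -0.0003,"dy": -0.0003,"dz": 0.02,"rx": 0,"ry": 0,"rz": 0},
    {"dx": -0.0003,"dy": -0.0003,"dz": 0.024,"rx": 0,"ry": 0,"rz": 0},
    {"dx": -0.0003,"dy": -0.0003,"dz": 0.0265,"rx": 0,"ry": 0,"rz": 0},
    {"dx": -0.0003,"dy": -0.0003,"dz": 0.0265,"rx": 0,"ry": 0,"rz": 0}
  ]
}}

```text
t: 41.45
tcp_pos: [0.6034, 0.0755, 0.0618]
orientation: [-3.14, -0.002, 1.636]
force: [-5.1, 0.1, 14.9]
finger_gap: 0.0296
```

Call:
{"fn": "play_rows", "kwargs": {
  "deltas": [
    {"dx": 0,"dy": 0,"dz": -0.002,"rx": 0,"ry": 0,"rz": 0},
    {"dx": 0,"dy": 0,"dz": -0.002,"rx": 0,"ry": 0,"rz": 0},
    {"dx": 0,"dy": 0,"dz": -0.002,"rx": 0,"ry": 0,"rz": 0},
    {"dx": 0,"dy": 0,"dz": -0.002,"rx": 0,"ry": 0,"rz": 0},
    {"dx": 0,"dy": 0,"dz": -0.005,"rx": 0,"ry": 0,"rz": 0},
    {"dx": 0,"dy": 0,"dz": -0.04,"rx": 0,"ry": 0,"rz": 0},
    {"dx": 0,"dy": 0,"dz": -0.09,"rx": 0,"ry": 0,"rz": 0},
    {"dx": 0,"dy": 0,"dz": -0.13,"rx": 0,"ry": 0,"rz": 0},
    {"dx": -0.05,"dy": 0,"dz": -0.15,"rx": 0,"ry": 0,"rz": 0},
    {"dx": -0.1,"dy": 0,"dz": -0.15,"rx": 0,"ry": 0,"rz": 0},
    {"dx": -0.15,"dy": -0.03,"dz": -0.15,"rx": 0,"ry": 0,"rz": 0},
    {"dx": -0.2,"dy": -0.06,"dz": -0.15,"rx": 0,"ry": 0,"rz": 0}
  ],
  "fingers": 0.055
}}

```text
t: 42.65
tcp_pos: [0.5659, -0.1126, 0.2106]
orientation: [3.141, 0.001, 1.637]
force: [0.2, -0.4, 0.2]
finger_gap: 0.0549
```

Call:
{"fn": "play_rows", "kwargs": {
  "deltas": [
    {"dx": -0.05,"dy": -0.03,"dz": 0,"rx": 0,"ry": 0,"rz": 0},
    {"dx": -0.1,"dy": -0.06,"dz": 0,"rx": 0,"ry": 0,"rz": 0},
    {"dx": -0.15,"dy": -0.08,"dz": 0,"rx": 0,"ry": 0,"rz": 0},
    {"dx": -0.2,"dy": -0.08,"dz": 0,"rx": 0,"ry": 0,"rz": 0},
    {"dx": -0.25,"dy": -0.08,"dz": 0,"rx": 0,"ry": 0,"rz": 0},
    {"dx": -0.25,"dy": -0.08,"dz": 0,"rx": 0,"ry": 0,"rz": 0},
    {"dx": -0.25,"dy": -0.08,"dz": 0,"rx": 0,"ry": 0,"rz": 0}
  ]
}}

```text
t: 43.35
tcp_pos: [0.501, -0.3703, 0.2107]
orientation: [-3.14, 0.003, 1.63]
force: [0.0, -0.0, -0.4]
finger_gap: 0.0554
```

```bash
python3 go.py; python3 -c "
from h import *
s=optics.grab_frame('scene')[:,:,::-1]
t=optics.grab_frame('top')[:,:,::-1]
cv2.imwrite('pics/s9.png',s);cv2.imwrite('pics/t9.png',t)
A=cv2.resize(s[190:320,220:380],(560,455),interpolation=2);B=cv2.resize(t[95:365,150:500],(350,270))
o=np.zeros((600,800,3),np.uint8);o[:455,:560]=A
B=cv2.resize(t[175:285,245:400],(240,170));o[:170,560:]=B
o[170:385,560:]=cv2.resize(t[90:375,145:465],(240,215))
cv2.imwrite('pics/o9.png',o)"
```

```text
t 43.35 tcp [ 0.501  -0.3703  0.2107] rpy [-179.93    0.2    93.4 ] F [ 0.  -0.  -0.4] gap 0.0554 q7 0.93
```

View pics/o9.png

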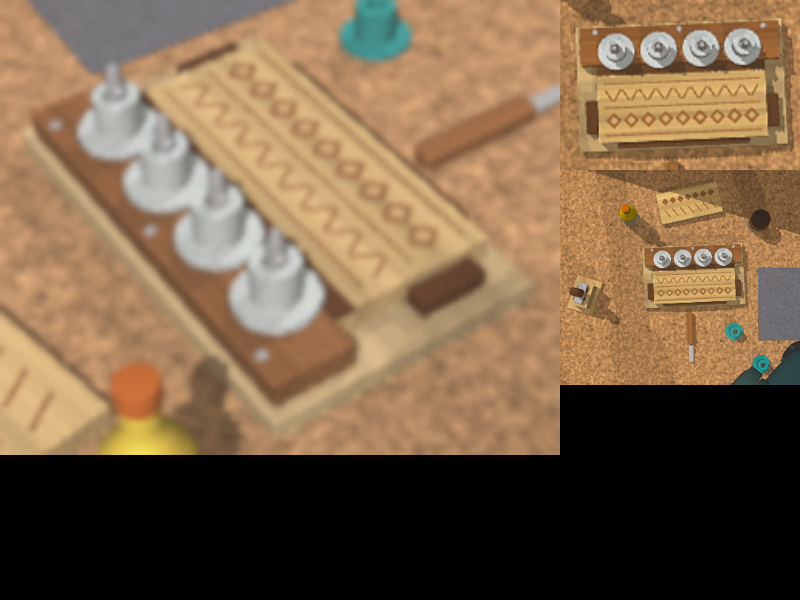

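```bash
python3 -c "
from station import robot
print(robot.finish_job())"
```

```text
the job is handed in; nothing more can be done
None
```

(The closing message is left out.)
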